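Release the tool holder and pack the gauge kit into its foam insert

ROBOT

A 6-joint arm with a two-finger parallel gripper is mounted at the origin on a cart in front of the work surface, level with it; the furniture and walls round the work are solid. World frame = base frame: x ahead of the robot, y to its left, z up, the work surface at z = 0. Lengths are in m, angles in rad, forces in N, time in s.
With the tool pointing down it reaches from about 0.275 to 0.85 m from the base axis. Payload 5.2 kg.
Tool frame: the origin (TCP) lies midway between the tips of the shut fingers; the grasp point (between the pads) lies 19 mm behind it (bot.hold_point_z is the z of the grasp point in the tool frame, in m); z points along the fingers, x is the direction in which the jaws open and shut, and the axes are right-handed (so a half turn about z gives the same grasp; the last joint's range is limited). The gripper opens to 85 mm and grips with 20 to 120 N. Pads are 22 mm wide; open, the fingers measure 114 mm over their backs; the gripper's body (76 mm by 85 mm) begins 54 mm behind the grasp point. The pads swing forward as they close: fully open they stand 13 mm farther back than shut.
Start: joints at [-1.484, 0.259, 1.535, -0, 1.348, -0.203], TCP at [0.157, -0.527, 0.231] pointing down, gripper open.
Joint ranges: [-3.14, 3.14], [-0.91, 2.08], [0.19, 2.58], [-1.22, 4.36], [0.22, 2.71], [-3.12, 3.12]. Speed limits (rad/s): [2.57, 2.57, 3.14, 3.14, 3.14, 3.14].

INTERFACE

Orientations are given as a 3x3 rotation matrix whose columns are the frame's x, y, z axes.
In Python, from bench import sensors, cams, bot gives the robot as it stands.
- The arm moves only by the shell command python3 -m handwheel 'ROWS' [FORCE]. ROWS is a JSON object of lists of equal length, an entry for each row: "linear": the shift along the tool's x, y, z in m, a list of three; "dr": the turn, a rotation vector about the tool's x, y, z in degrees, a list of three; "grip": the opening in per cent of the stroke, from 0 (shut) to 100 (fully open). In form: {"linear": [[dx, dy, dz], ...], "dr": [[wx, wy, wz], ...], "grip": [grip, ...]}. A call has 1 to 12 rows; each row shifts and turns the pose as measured when the row begins, along the tool's axes as they then stand; what a row does not reach is not made up. A row lasts 1/8 s, in which the tool goes at most 62.5 mm and 10.7 degrees, less where a joint would pass 70% of its speed; a pose out of reach is approached as far as the arm can. A call with a gripper value outside its range is refused whole. The fingers move at their own pace and stop on an object; FORCE is the grip in N (left out, the last holds). Time passes only in rows, so rows that do not move let the fingers close. It gives the time, the measured TCP pose, the force and the opening at its end, in the units of the state.
- sensors.observe(): the state, without advancing time (a new reading comes with each control period).
- cams.capture(name): name is "scene" or "top" or "wrist"; returns (picture, depth): 384x512x3 uint8, red, green, blue; 384x512 float32, m along the optical axis (not along the pixel's ray), 0 where there is no reading.
- cams.get_calibration(name): a dict with "mtx" (3x3 intrinsics, pixels), "R" (3x3) and "t" (3): a world point X has camera coordinates R X + t; the wrist camera has in their place "hand_eye" (4x4, takes a point from camera to tool coordinates, whose origin is the TCP and whose axes are the tool frame's). Camera axes: x right, y down, z forward; pixel columns grow to the right and rows downward; lengths in m; the calibration is good to about 2 mm. A picture is of the moment at which its call begins: read the wrist's pose just before it. get_calibration takes no time and is no camera call.
- bot.sign_off(): hands the job in, once; it reports no verdict.
The state is a dict: "time_s": time; "joint_positions": joint angles; "qd": joint speeds; "joint_torque": joint torques, N m; "eef_pos": TCP position; "tool_rot": TCP orientation; "wrist_force": force on the tool from outside, world axes, zero at the start; "moment": the same for the moment, N m; "width": finger opening in m.
Only numpy, scipy, OpenCV 4.12 (cv2) and the standard library are available. Lean on these libraries where they do the work, as an engineer would, in place of code of your own. Each camera call takes 0.05 s, during which the arm holds its last target.

TASK

Pack the measuring kit for calibration: pull back the sprung collar of the quick coupler so that the tool holder is released, draw the holder out, and press it and every gauge lying on the bench (L-shaped try square, T-shaped depth gauge, U-shaped caliper, stepped bracket - not all may be there) into the cutout of its own shape in the foam insert, each fully home on the floor of its cutout. Let the collar spring back, and leave the other things on the bench where they are.

Things in the scene. Friction and masses are not known exactly. Their poses are not given: they have to be found in the camera images.
- foam_case: Foam insert in a fixed aluminium tray, 208 (x) x 152 (y) x 20 mm; foam top 18 mm above the origin, the centre of the underside. Five cutouts 12 mm deep (floor 6 mm up), each its part's outline plus 2 mm all round. Sprung foam tongues on two opposite walls stop a part about 7 mm above the floor until it is pressed past them with 6 to 12 N, then hold it. Cutouts of absent gauges stay empty.
- seat_holder (a point): Where the tool holder's origin belongs, on the floor of its cutout (body 40 x 30 mm with a 24 x 20 mm extension for neck and head, in x and y). The axes, those of foam_case, are the holder's when home. Any part at home has its plate flush with the foam and only its grip block standing 14 mm above.
- seat_square (a point): Where the try square's origin belongs, on the floor of the L cutout. The axes, those of foam_case, are the square's when home. In this cutout and the caliper's the two foam tongues lie at x = -28 and 28 mm, y = 0.
- seat_depth_gauge (a point): Where the depth gauge's origin belongs, on the floor of the T cutout. The axes, those of foam_case, are the gauge's when home. The foam tongues lie at x = 0, y = -30 and 30 mm (holder: y = -15 and 15 mm).
- seat_caliper (a point): Where the caliper's origin belongs, on the floor of the U cutout. The axes, those of foam_case, are the caliper's when home.
- seat_bracket (a point): Where the bracket's origin belongs, on the floor of the stepped cutout. The axes, those of foam_case, are the bracket's when home. The foam tongues lie at x = 0, y = -28 and 36 mm.
- coupler: Quick coupler, fixed: steel socket with base plate (48 mm wide, top 33 mm up) on a wooden block 150 x 64 x 25 mm. Origin on the bench below the socket's mouth; its axis is x: holder leaves to -x, collar is pulled back to +x. Socket x = 0 to 60 mm, 34 mm wide, top 58 mm up; before it an apron 32 mm wide, 39 mm up, carries the holder out to x = -62 mm.
- collar_grip (a point): Point amid the coupler's ribbed aluminium collar, 51 mm above the bench; moves with it. The collar is a sleeve over the socket, 45 mm wide across the coupler's y, 36 to 63 mm above the bench, reaching along x from 15 mm before the point to 18 mm behind it; its last 4 mm (+x end) are a flange 52 mm wide, its top 65 mm up.
- collar (a joint): How far the collar is pulled back along the coupler's +x, m: 0 at rest, stop at 0.014. Spring: 3 N at rest, 8 N at the stop; it returns when let go. From about 0.010 on, two inner pawls free the holder and an ejector pushes it out about 16 mm; the pawls then close behind its head, so let the collar go, then take the holder. With the collar forward the holder is locked.
- holder: Steel tool holder, plate 12 mm thick: body x -20..20, y -15..15 mm, neck 10 wide to x 36, head 20 wide to x 44. Brass grip block 20 (x) x 16 (y) mm, 12 to 26 mm high, over the origin (plate underside); take it across y. In the coupler's frame locked at x -22, z 39 mm, same axes; popped out at x -37 to -42; head leaves the socket at x -44. 90 g.
- square: Try square, steel L, 12 mm thick: legs x -28..28, y -10..10 mm and x -28..-8, y 10..38 mm. Lies on the board, z up. A grip block 20 mm along x, 16 mm along y, 12 to 26 mm high, stands over the origin (on the plate's underside): take it across y. About 100 g. None if absent.
- depth_gauge: Depth gauge, steel T, 12 mm thick: base x -10..10, y -30..30 mm, beam x 10..50, y -8..8 mm. Lies on the board, z up. A grip block 20 mm along x, 16 mm along y, 12 to 26 mm high, stands over the origin (on the plate's underside): take it across y. About 100 g. None if absent.
- caliper: Caliper, steel U, 12 mm thick: beam x -28..28, y -9..9 mm, jaws 14 mm wide at both ends (x) reaching to y 36 mm. Lies on the board, z up. A grip block 20 mm along x, 16 mm along y, 12 to 26 mm high, stands over the origin (on the plate's underside): take it across y. About 100 g. None if absent.
- bracket: Stepped steel bracket, 12 mm thick: x -14..4, y -28..10 mm and x -4..14, y -10..36 mm (the +y arm is the longer). Lies on the board, z up. A grip block 20 mm along x, 16 mm along y, 12 to 26 mm high, stands over the origin (on the plate's underside): take it across y. About 100 g. None if absent.
- work_board: Fixed wooden board, 270 (x) x 484 (y) x 40 mm, on which the foam tray and the gauges lie (its top is at z = 40 mm), with a lip 8 mm high on all sides but the left. Origin at the centre of its underside. Keep clear of the desk lamp: its post, 35 mm thick and 0.5 m tall, stands at about x = 0.74, y = -0.145 m, its shade hangs 0.55 m up at about x = 0.70, y = 0.11 m.
- wax_ring: Bystander: green wax ring, 26 mm across, 14 mm high; leave it alone.
- oiler: Bystander: brass cup with lid, 31 mm across, 34 mm high; leave it alone.
- tweezers: Bystander: steel tweezers, 122 mm long, 9 mm high; leave them alone.

How it is judged:
By the outcome, as a careful person would: the job done as asked, in the order asked, and still so for the second after the job is handed in, with the robot touching nothing.
Of square, depth_gauge, caliper, bracket only 3 to 4 are there at a start; the rules pass over those that are not, and their reading is None.
At some moment in a run one of square, depth_gauge, caliper, bracket may be knocked a few centimetres aside while the robot is not near it.
It also fails if it takes over 208 s, if anything falls off the work surface, if the arm or the gripper's body presses on something with over 40 N, if the wrist force passes 120 N, or if a joint passes its speed limit or range.

## Working session

There is one attempt and no reset: what is moved stays moved. The work goes in short steps, Python scripts to look and compute and a shell command to move; the robot and the scene stay as the last step left them, time stands still between calls to the robot, and variables do not carry over. Pictures are saved under pics/ and viewed, and the job is handed in when it is done.

```bash
ls; mkdir -p pics; python3 - <<'E'
from bench import sensors,cams,bot
import cv2,numpy as np
s=sensors.observe();print(s);print(bot.hold_point_z)
for n in ["scene","top"]:
    p,d=cams.capture(n);cv2.imwrite(f"pics/{n}0.png",p[:,:,::-1]);np.savez(f"pics/{n}0.npz",p=p,d=d)
    c=cams.get_calibration(n);print(n,c)
print(cams.get_calibration("wrist"))
E
```

```text
pics
{'time_s': 0.0, 'joint_positions': array([-1.48378576e+00,  2.59356466e-01,  1.53609680e+00,  6.51446622e-06,
        1.34801847e+00, -2.02789597e-01]), 'qd': array([ 0.00047   , -0.00076953,  0.0009258 , -0.00071714,  0.00138809,
       -0.00114806]), 'joint_torque': array([-6.08377086e-04, -4.46028221e+01, -2.90572375e+01, -1.19023503e-04,
        1.18398949e-02, -1.34975014e-05]), 'eef_pos': array([ 0.15715071, -0.52650768,  0.23046196]), 'tool_rot': array([[ 2.85759201e-01, -9.58301442e-01, -1.56964444e-04],
       [-9.58299690e-01, -2.85758985e-01,  1.87252684e-03],
       [-1.83929917e-03, -3.84672796e-04, -9.99998235e-01]]), 'wrist_force': array([ 0.48289129,  0.42024819, -1.07323666]), 'moment': array([-0.00209916, -0.02506232,  0.02402943]), 'width': 0.0853770964406776}
-0.0187
scene {'mtx': array([[446.62682569,   0.        , 254.23262249],
       [  0.        , 446.62682569, 194.42713029],
       [  0.        ,   0.        ,   1.        ]]), 'R': array([[-0.7084644 , -0.70573622, -0.0038178 ],
       [-0.54901007,  0.55451549, -0.6253803 ],
       [ 0.44347056, -0.440
[... 260 characters left out ...]
5955, -0.97601638, -0.00404324],
       [-0.94470723, -0.20963278, -0.25215539],
       [ 0.24526019,  0.05870371, -0.96767831]]), 't': array([-0.21454229,  0.54154252,  1.17737502])}
{'mtx': array([[333.7762181 ,   0.        , 258.02005057],
       [  0.        , 333.7762181 , 189.5011221 ],
       [  0.        ,   0.        ,   1.        ]]), 'hand_eye': array([[ 9.99999830e-01,  3.99359585e-04,  4.24435223e-04,
        -6.93499542e-04],
       [-5.15638627e-04,  9.45693301e-01,  3.25059862e-01,
        -8.39995498e-02],
       [-2.71569776e-04, -3.25060026e-01,  9.45693347e-01,
        -1.42609331e-01],
       [ 0.00000000e+00,  0.00000000e+00,  0.00000000e+00,
         1.00000000e+00]])}
```

View pics/top0.png

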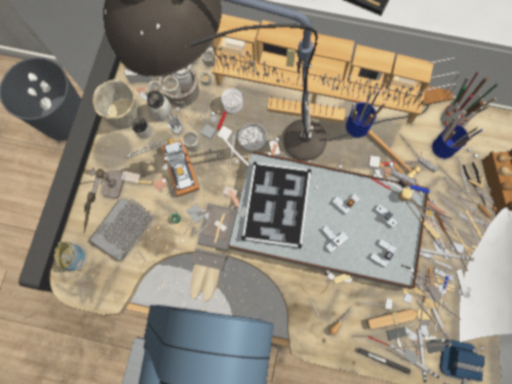

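View pics/scene0.png

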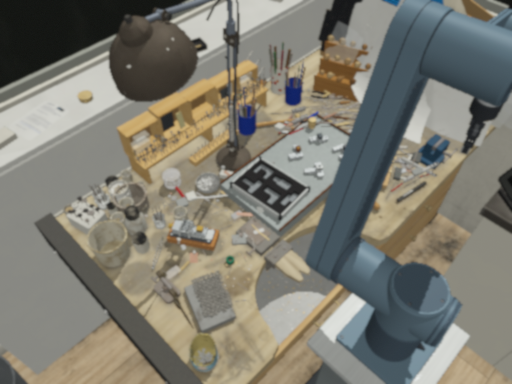

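```bash
cat > h.py <<'E'
import numpy as np,cv2
from bench import sensors,cams,bot
def unproj(n,d,pose=None):
    c=cams.get_calibration(n);K=c["mtx"]
    v,u=np.mgrid[:d.shape[0],:d.shape[1]]
    P=np.stack([(u-K[0,2])/K[0,0]*d,(v-K[1,2])/K[1,1]*d,d],-1)
    if n=="wrist":
        H=c["hand_eye"];P=P@H[:3,:3].T+H[:3,3];R,t=pose
        return P@R.T+t
    return (P-c["t"])@c["R"]
def ortho(n,z,x0,x1,y0,y1,pic,mm=1.0,pose=None):
    # view: right = -y, up = +x at plane z
    nx=int((x1-x0)*1000/mm);ny=int((y1-y0)*1000/mm)
    r,cc=np.mgrid[:nx,:ny]
    X=np.stack([x1-r*mm/1000,y1-cc*mm/1000,np.full(r.shape,z)],-1)
    c=cams.get_calibration(n)
    if n=="wrist":
        H=c["hand_eye"];R,t=pose
        T=(X-t)@R; Q=(T-H[:3,3])@H[:3,:3]
    else: Q=X@c["R"].T+c["t"]
    p=Q@c["mtx"].T
    return cv2.remap(pic,(p[...,0]/p[...,2]).astype(np.float32),(p[...,1]/p[...,2]).astype(np.float32),cv2.INTER_LINEAR)
E
python3 - <<'E'
from h import *
a=np.load("pics/top0.npz");P=unproj("top",a["d"])
for u,v in [(180,168),(280,200),(360,230),(176,217),(345,203),(385,214),(333,237),(384,252),(408,190),(180,150),(180,185)]:
    print(u,v,P[v,u].round(3))
o=ortho("top",0.05,0.25,0.7,-0.35,0.35,a["p"])
cv2.imwrite("pics/ortho0.png",o[:,:,::-1])
s=a["p"][120:300,130:440];cv2.imwrite("pics/crop0.png",cv2.resize(s,None,fx=2.5,fy=2.5,interpolation=3)[:,:,::-1])
E
```

```text
180 168 [0.593 0.143 0.069]
280 200 [ 0.568 -0.133  0.059]
360 230 [ 0.538 -0.352  0.043]
176 217 [ 0.475  0.135 -0.002]
345 203 [ 0.601 -0.301  0.045]
385 214 [ 0.592 -0.407  0.053]
333 237 [ 0.503 -0.286  0.055]
384 252 [ 0.495 -0.422  0.045]
408 190 [ 0.663 -0.452  0.072]
180 150 [0.644 0.158 0.062]
180 185 [0.555 0.138 0.04 ]
```

View pics/ortho0.png

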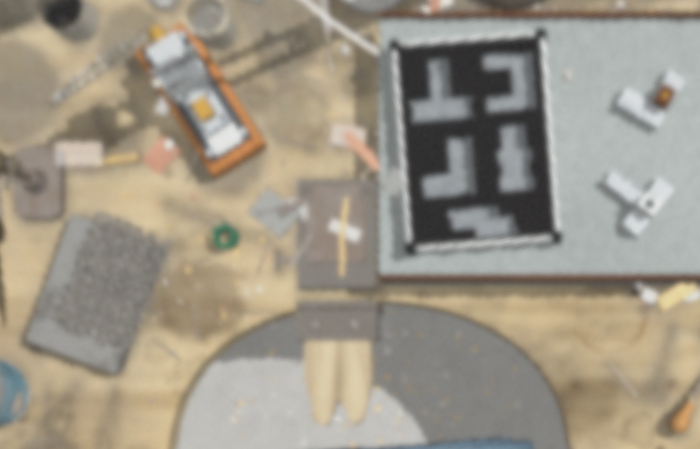

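View pics/crop0.png

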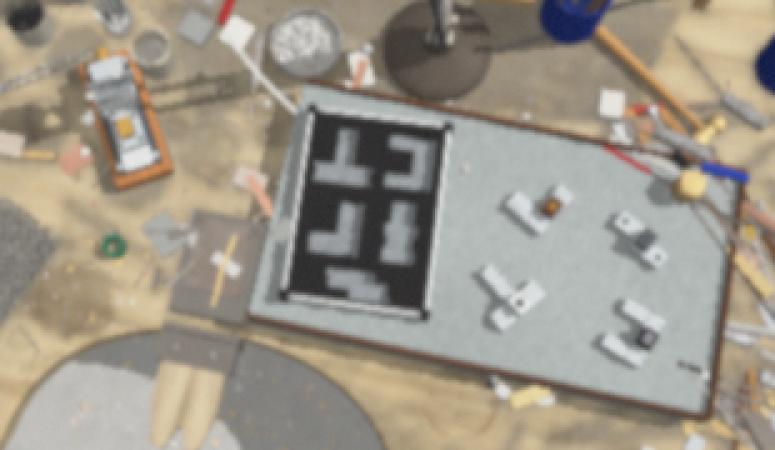

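```bash
cat >> h.py <<'E'
from scipy.spatial.transform import Rotation as Ro
def Rdown(psi):
    x=np.array([np.cos(psi),np.sin(psi),0]);z=np.array([0,0,-1.]);return np.stack([x,np.cross(z,x),z],1)
def plan(pos,psi_deg,n,long=None,R=None):
    s=sensors.observe();Rc=s["tool_rot"];p=s["eef_pos"];Rt=Rdown(np.radians(psi_deg)) if R is None else R
    yaw=np.degrees(np.arctan2(Rc[1,0],Rc[0,0]));
    turn=(psi_deg-yaw) if long is None else long
    tilt=np.degrees(np.arccos(-Rc[2,2]))
    print("yaw %.1f tilt %.2f turn %.1f pos"%(yaw,tilt,turn),p.round(4))
    n_=n
    w=(Ro.from_matrix(Rc).inv()*Ro.from_matrix(Rt)).as_rotvec(degrees=True) if abs(turn)<179 else np.array([0,0,-turn])
    dr=w/n_
    D=(np.array(pos)-p)/n_
    R=Rc
    L=[]
    for i in range(n):
        L.append((R.T@D).round(4).tolist()); R=R@Ro.from_rotvec(dr,degrees=True).as_matrix()
    print('linear',L,'dr',dr.round(2).tolist())
E
python3 -c "
from h import *
plan([.5,-.33,.27],94,16,long=167)"
```

```text
yaw -73.4 tilt 0.09 turn 167.0 pos [ 0.1572 -0.5266  0.2306]
linear [[-0.0057, -0.024, -0.0024], [-0.0012, -0.0247, -0.0025], [0.0033, -0.0245, -0.0025], [0.0077, -0.0235, -0.0025], [0.0118, -0.0217, -0.0025], [0.0156, -0.0192, -0.0025], [0.0188, -0.016, -0.0025], [0.0214, -0.0123, -0.0025], [0.0233, -0.0083, -0.0025], [0.0244, -0.0039, -0.0025], [0.0247, 0.0006, -0.0025], [0.0242, 0.0051, -0.0025], [0.0228, 0.0094, -0.0025], [0.0208, 0.0134, -0.0025], [0.018, 0.0169, -0.0025], [0.0146, 0.0199, -0.0025]] dr [-0.01, -0.0, -10.46]
```

```bash
python3 -m handwheel '{"linear":[[-0.006,-0.024,-0.0025],[-0.001,-0.025,-0.0025],[0.003,-0.0245,-0.0025],[0.008,-0.0235,-0.0025],[0.012,-0.022,-0.0025],[0.0155,-0.019,-0.0025],[0.019,-0.016,-0.0025],[0.0215,-0.012,-0.0025],[0.023,-0.008,-0.0025],[0.0245,-0.004,-0.0025],[0.0245,0.0005,-0.0025],[0.024,0.005,-0.0025]],"dr":[[0,0,-10.5],[0,0,-10.5],[0,0,-10.5],[0,0,-10.5],[0,0,-10.5],[0,0,-10.5],[0,0,-10.5],[0,0,-10.5],[0,0,-10.5],[0,0,-10.5],[0,0,-10.5],[0,0,-10.5]],"grip":[100,100,100,100,100,100,100,100,100,100,100,100]}' 40; python3 -c "
from h import *
plan([.5,-.33,.27],94,5)"
```

```text
time_s: 1.6
eef_pos: [0.4152, -0.3652, 0.2557]
tool_rot: [[0.567, 0.824, -0.005], [0.824, -0.566, 0.014], [0.008, -0.012, -1.0]]
wrist_force: [0.8, -1.2, 1.1]
width: 0.0855
yaw 55.5 tilt 0.83 turn 38.5 pos [ 0.4152 -0.3652  0.2557]
linear [[0.0154, 0.01, -0.0028], [0.0139, 0.0119, -0.0029], [0.0122, 0.0137, -0.0029], [0.0103, 0.0152, -0.0029], [0.0081, 0.0165, -0.0029]] dr [-0.1, -0.14, -7.7]
```

```bash
python3 -m handwheel '{"linear":[[0.0155,0.01,-0.003],[0.014,0.012,-0.003],[0.012,0.0135,-0.003],[0.0105,0.015,-0.003],[0.008,0.0165,-0.003],[0,0,0],[0,0,0]],"dr":[[0,0,-7.7],[0,0,-7.7],[0,0,-7.7],[0,0,-7.7],[0,0,-7.7],[0,0,0],[0,0,0]],"grip":[100,100,100,100,100,100,100]}' 40; cat >> h.py <<'E'
def shot(name,cam="wrist"):
    s=sensors.observe();p,d=cams.capture(cam)
    np.savez(f"pics/{name}.npz",p=p,d=d,R=s["tool_rot"],t=s["eef_pos"])
    cv2.imwrite(f"pics/{name}.png",cv2.resize(p,None,fx=1.5,fy=1.5,interpolation=3)[:,:,::-1])
    print(s["time_s"],s["eef_pos"].round(4),s["wrist_force"].round(1),s["width"])
E
python3 -c "
from h import *
shot('w1')"
```

```text
time_s: 2.48
eef_pos: [0.5016, -0.3253, 0.2674]
tool_rot: [[-0.092, 0.996, -0.011], [0.996, 0.093, 0.019], [0.02, -0.009, -1.0]]
wrist_force: [0.7, 0.4, -0.0]
width: 0.0854
2.475 [ 0.5016 -0.3253  0.2674] [ 0.7  0.4 -0. ] 0.08541337698332518
```

View pics/w1.png

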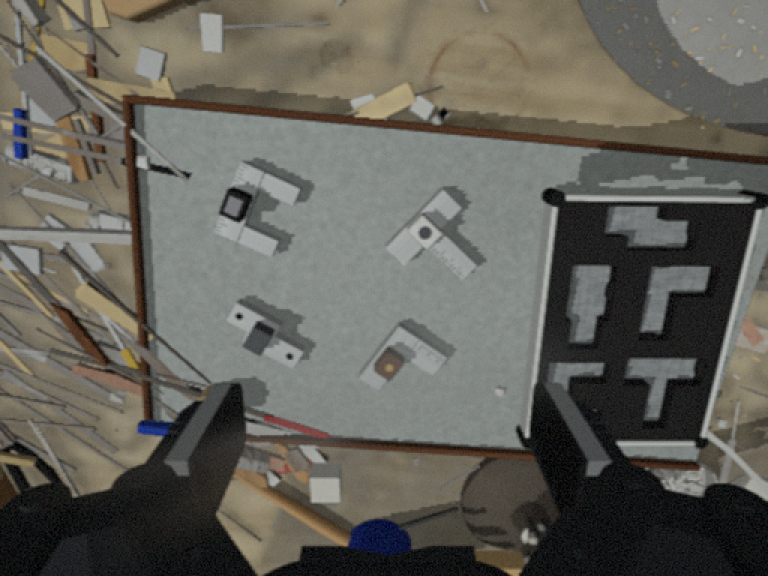

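```bash
python3 - <<'E'
from h import *
a=np.load("pics/w1.npz");pose=(a["R"],a["t"])
P=unproj("wrist",a["d"],pose)
z=P[...,2]
for y,x in [(240,170),(240,220),(170,430),(220,450),(130,110)]:print((x,y),P[y,x].round(4))
o=ortho("wrist",.052,.44,.66,-.48,-.23,a["p"],0.4,pose)
cv2.imwrite("pics/o1.png",o[:,:,::-1])
zz=ortho("wrist",.052,.44,.66,-.48,-.23,z.astype(np.float32),0.4,pose)
cv2.imwrite("pics/o1z.png",np.clip((zz-.03)*255/.05,0,255).astype(np.uint8))
E
```

```text
(170, 240) [ 0.617  -0.4181  0.0386]
(220, 240) [ 0.6113 -0.3569  0.0397]
(430, 170) [ 0.497  -0.1305  0.0584]
(450, 220) [ 0.5534 -0.0924  0.0594]
(110, 130) [ 0.4878 -0.4847  0.039 ]
```

View pics/o1.png

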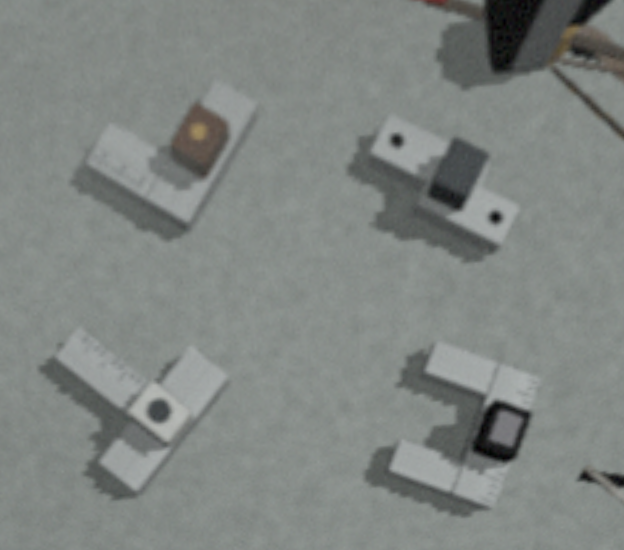

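View pics/o1z.png

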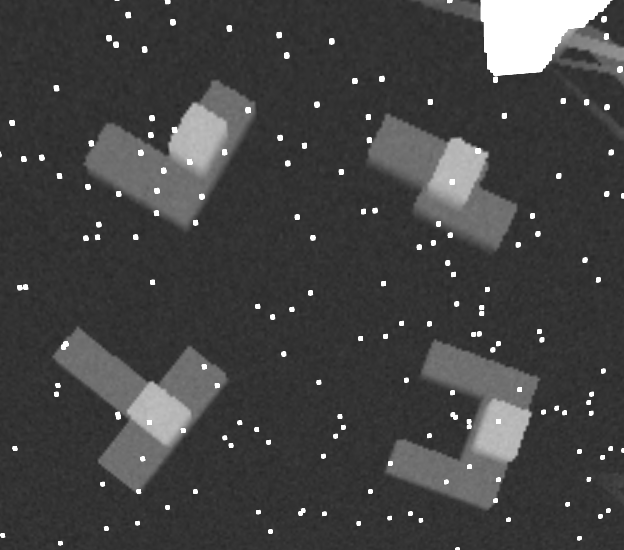

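```bash
python3 -c "
from h import *
plan([.55,.11,.2],121,9)"
```

```text
yaw 95.3 tilt 1.25 turn 25.7 pos [ 0.5016 -0.3253  0.2674]
linear [[0.0475, 0.0099, 0.0084], [0.047, 0.0123, 0.0082], [0.0463, 0.0146, 0.0081], [0.0456, 0.0169, 0.008], [0.0447, 0.0191, 0.0079], [0.0437, 0.0213, 0.0078], [0.0426, 0.0234, 0.0077], [0.0414, 0.0255, 0.0077], [0.0401, 0.0276, 0.0076]] dr [-0.03, -0.14, -2.85]
```

```bash
python3 -m handwheel '{"linear":[[0.0475,0.010,0.008],[0.047,0.0125,0.008],[0.0465,0.0145,0.008],[0.0455,0.017,0.008],[0.0445,0.019,0.008],[0.0435,0.0215,0.008],[0.0425,0.0235,0.008],[0.0415,0.0255,0.008],[0.040,0.0275,0.007],[0,0,0],[0,0,0]],"dr":[[0,-0.14,-2.85],[0,-0.14,-2.85],[0,-0.14,-2.85],[0,-0.14,-2.85],[0,-0.14,-2.85],[0,-0.14,-2.85],[0,-0.14,-2.85],[0,-0.14,-2.85],[0,-0.14,-2.85],[0,0,0],[0,0,0]],"grip":[100,100,100,100,100,100,100,100,100,100,100]}' 40; python3 - <<'E'
from h import *
shot('w2')
a=np.load("pics/w2.npz");pose=(a["R"],a["t"])
P=unproj("wrist",a["d"],pose);np.save("pics/w2P.npy",P)
o=ortho("wrist",.05,.50,.70,0.06,.24,a["p"],0.4,pose)
z=P[...,2]
zz=ortho("wrist",.05,.50,.70,0.06,.24,z.astype(np.float32),0.4,pose)
m=np.clip((zz)*255/.08,0,255).astype(np.uint8)
cv2.imwrite("pics/o2.png",np.hstack([o[:,:,::-1],cv2.applyColorMap(m,cv2.COLORMAP_JET)])[:, :])
E
```

```text
time_s: 3.9
eef_pos: [0.5496, 0.1137, 0.1965]
tool_rot: [[-0.501, 0.866, -0.004], [0.866, 0.501, -0.005], [-0.002, -0.006, -1.0]]
wrist_force: [-1.1, -1.3, 0.5]
width: 0.0851
3.9 [0.5496 0.1137 0.1965] [-1.1 -1.3  0.5] 0.08510024352061837
```

View pics/w2.png

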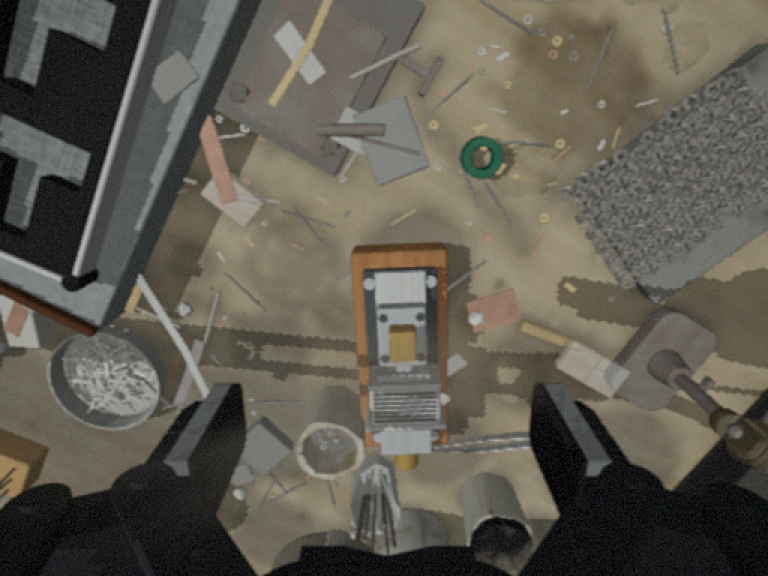

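View pics/o2.png

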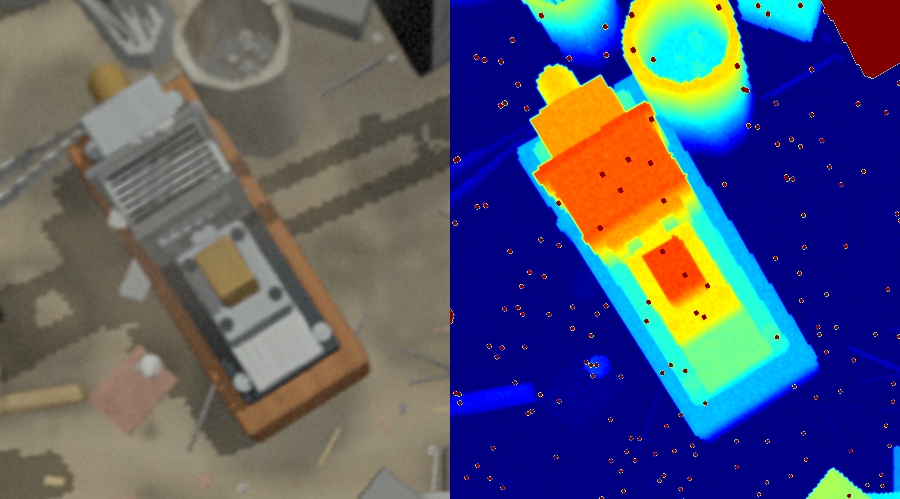

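```bash
python3 - <<'E'
from h import *
a=np.load("pics/w2.npz");P=np.load("pics/w2P.npy");z=cv2.medianBlur(P[...,2].astype(np.float32),5)
# rect fits
def rect(m,name):
    n,l,st,c=cv2.connectedComponentsWithStats(m.astype(np.uint8))
    for i in range(1,n):
        if st[i,4]>250:
            q=P[l==i][:,:2].astype(np.float32)
            r=cv2.minAreaRect(q*1000);print(name,st[i,:5],np.round(r[0],1),np.round(r[1],1),round(r[2],1),P[l==i][:,2].mean().round(4))
roi=(P[...,0]>.52)&(P[...,0]<.69)&(P[...,1]>.07)&(P[...,1]<.24)
for lo,hi,n in [(.0215,.0275,'wood'),(.031,.036,'plate'),(.037,.043,'apron'),(.049,.053,'holderplate'),(.0595,.07,'collar/block'),(.056,.0595,'sock')]:
    rect((z>lo)&(z<hi)&roi,n)
# low clutter & cup
m=(z>.03)&roi&(P[...,0]>.63)&(P[...,1]<.17)&(P[...,0]-.63>(P[...,1]-.17)*-1)
q=P[m];print('cup',q.min(0),q.max(0))
E
```

```text
wood [ 208  166   93  132 2214] [610.3 161. ] [161.3 103. ] 14.9 0.0246
plate [243 179  50  67 987] [584.3 145.2] [71.5 47.8] 32.7 0.033
apron [250 181  35  39 734] [570.7 136.6] [39.2 32. ] 32.4 0.039
holderplate [252 205  42  48 876] [589.1 151.9] [48.8 36.6] 35.6 0.0509
holderplate [199 280  45  34 360] [675.5 147.3] [46.1 28.5] 89.8 0.052
collar/block [260 219  18  22 376] [587.2 146.9] [19.7 15.5] 30.2 0.0644
collar/block [ 244  254   54   34 1570] [623.8 170.2] [33.8 51.2] 32.5 0.063
sock [252 287  38  16 521] [648.8 186.8] [19.7 39.4] 29.7 0.0575
cup [0.63148956 0.1240225  0.02427847] [0.68994207 0.16998902 0.06604572]
```

```bash
python3 - <<'E'
from h import *
P=np.load("pics/w2P.npy");z=cv2.medianBlur(P[...,2].astype(np.float32),5)
o=np.array([.6057,.1587]);th=np.radians(32.5);ex=np.array([np.cos(th),np.sin(th)]);ey=np.array([-ex[1],ex[0]])
q=P[...,:2]-o;X=(q@ex)*1000;Y=(q@ey)*1000
# height grid in coupler frame, 4mm cells
g=np.full((34,36),np.nan)
for i,y in enumerate(range(66,-70,-4)):
    for j,x in enumerate(range(-62,82,4)):
        m=(abs(X-x)<2)&(abs(Y-y)<2)
        if m.any(): g[i,j]=np.median(z[m])*1000
print('     '+' '.join('%3d'%x for x in range(-62,82,4)))
for i,y in enumerate(range(66,-70,-4)): print('%4d '%y+' '.join('  .' if np.isnan(v) else '%3d'%v for v in g[i]))
E
```

```text
-62 -58 -54 -50 -46 -42 -38 -34 -30 -26 -22 -18 -14 -10  -6  -2   2   6  10  14  18  22  26  30  34  38  42  46  50  54  58  62  66  70  74  78
  66   0   0   0   0   0   0   0   0   0   1   1   1   1   1   1   0   0   0   0   0   0   0   0   0   0   0   0   0   0   0   0   0   0   0   0   0
  62   0   0   0   0   0   0   0   0   0   1   1   1   1   1   1   0   0   0   0   0   0   0   0   0   0   0   0   0   0   0   0   0   0   0   0   0
  58   0   0   0   0   0   0   0   0   0   1   1   1   7   .   1   0   0   0   0   0   0   0   0   0   0   0   0   0   0   0   0   0   0   0   0   0
  54   0   0   0   0   0   0   0   0   0   0   1  11  13   .   1   0   0   0   0   0   0   0   0   0   0   0   0   0   0   0   0   0   0   0   0   0
  50 262   0   0   0   0   0   0   0   0   0   1   8  10   0   0   0   0   0   0   0   0   0   0   0   0   0   0   0   0   0   0   0   0   0   0   0
  46 260   0   0   0   0   0   0   0   0   0   0   0   0   0   0   0   0   0   0   0   0   1   1   0   0   0   0   0   0   0   0   0   0   0   0   0
  42   0   0   0   0   0   0   0   0   0   0   0   0   0   0  
[... 3409 characters left out ...]
   0   0   0   0   0   0   0   0   0   0   0   0   0   0   0  30  51   .   .   .  31  29  30  29  29  40
 -54   0   0   0   0   0   0   0   0   0   0   0   0   0   0   0   0   0   0   0   0   0   0   0   0   0  30  52   .   .  33  32  31  30  29  29  40
 -58   0   0   0   0   0   0   0   0   0   0   0   0   0   0   0   0   0   0   0   0   0   0   0   0   0  28  51   .   .  32  31  30  30  30  30  41
 -62   0   0   0   0   0   0   0   0   0   0   0   0   0   0   0   0   0   0   0   0   0   0   0   0   0  34  17  51   .   .  30  29  30  30  33  45
 -66   0   0   0   0   0   0   0   0   0   0   0   0   0   0   0   0   0   0   0   0   0   0   0   0   0   0  30  30   .   .  30  29  29  36  43  52
```

```bash
python3 -c "
from h import *
plan([.6192,.1673,.12],122.5,4)"
```

```text
yaw 120.0 tilt 0.37 turn 2.5 pos [0.5496 0.1136 0.1965]
linear [[0.003, 0.0219, 0.019], [0.0027, 0.0219, 0.019], [0.0025, 0.0219, 0.0191], [0.0022, 0.0219, 0.0191]] dr [-0.09, 0.03, -0.62]
```

```bash
python3 -m handwheel '{"linear":[[0.003,0.022,0.019],[0.003,0.022,0.019],[0.0025,0.022,0.019],[0.002,0.022,0.019],[0,0,0],[0,0,0]],"dr":[[-0.1,0,-0.6],[-0.1,0,-0.6],[-0.1,0,-0.6],[-0.1,0,-0.6],[0,0,0],[0,0,0]],"grip":[100,100,100,100,100,100]}' 40;python3 -c "
from h import *
plan([.6192,.1673,.036],122.5,4)"
```

```text
time_s: 4.7
eef_pos: [0.6238, 0.1574, 0.1211]
tool_rot: [[-0.522, 0.853, 0.006], [0.853, 0.522, -0.003], [-0.006, 0.003, -1.0]]
wrist_force: [1.0, -0.4, -0.6]
width: 0.0855
yaw 121.5 tilt 0.38 turn 1.0 pos [0.6238 0.1574 0.1211]
linear [[0.0028, 0.0002, 0.0213], [0.0028, 0.0003, 0.0213], [0.0028, 0.0003, 0.0213], [0.0027, 0.0003, 0.0213]] dr [0.04, 0.08, -0.26]
```

```bash
python3 -m handwheel '{"linear":[[0.006,0.0005,0],[0.005,0.0005,0],[0,0,0],[0,0,0]],"dr":[[0,0,-0.5],[0,0,-0.5],[0,0,0],[0,0,0]],"grip":[100,100,100,100]}' 40;python3 -c "
from h import *
plan([.6192,.1673,.036],122.5,4)"
```

```text
time_s: 5.2
eef_pos: [0.6184, 0.1666, 0.1241]
tool_rot: [[-0.536, 0.844, 0.009], [0.844, 0.536, -0.003], [-0.008, 0.006, -1.0]]
wrist_force: [-0.4, 0.6, -0.2]
width: 0.0857
yaw 122.4 tilt 0.55 turn 0.1 pos [0.6184 0.1666 0.1241]
linear [[0.0002, 0.0001, 0.022], [0.0002, 0.0002, 0.022], [0.0001, 0.0002, 0.022], [0.0001, 0.0002, 0.022]] dr [0.08, 0.11, -0.02]
```

```bash
python3 -m handwheel '{"linear":[[0,0,0.022],[0,0,0.022],[0,0,0.022],[0,0,0.015],[0,0,0],[0,0,0]],"dr":[[0.1,0.1,0],[0.1,0.1,0],[0.1,0.1,0],[0.1,0.1,0],[0,0,0],[0,0,0]],"grip":[100,100,100,100,100,100]}' 40;python3 -c "
from h import *
plan([.6192,.1673,.036],122.5,1)"
```

```text
time_s: 5.95
eef_pos: [0.6207, 0.1668, 0.0431]
tool_rot: [[-0.537, 0.844, 0.004], [0.844, 0.537, -0.001], [-0.003, 0.003, -1.0]]
wrist_force: [0.7, -0.4, 0.1]
width: 0.0854
yaw 122.5 tilt 0.21 turn 0.0 pos [0.6207 0.1668 0.0431]
linear [[0.0012, -0.001, 0.0071]] dr [0.15, 0.15, -0.03]
```

```bash
python3 -m handwheel '{"linear":[[0.001,-0.001,0.007],[0,0,0],[0,0,0],[0,0,0],[0,0,0],[0,0,0]],"dr":[[0,0,0],[0,0,0],[0,0,0],[0,0,0],[0,0,0],[0,0,0]],"grip":[100,45,45,45,45,45]}' 50;python3 -c "
from h import *
plan([.6192,.1673,.036],122.5,1);shot('w3')"
```

```text
time_s: 6.7
eef_pos: [0.6206, 0.1669, 0.038]
tool_rot: [[-0.536, 0.844, 0.007], [0.844, 0.536, -0.001], [-0.005, 0.006, -1.0]]
wrist_force: [0.4, -0.9, -0.3]
width: 0.0445
yaw 122.4 tilt 0.42 turn 0.1 pos [0.6206 0.1669 0.038 ]
linear [[0.0011, -0.001, 0.002]] dr [0.33, 0.27, -0.06]
6.7 [0.6206 0.1669 0.038 ] [ 0.4 -0.9 -0.3] 0.044518010979264194
```

View pics/w3.png

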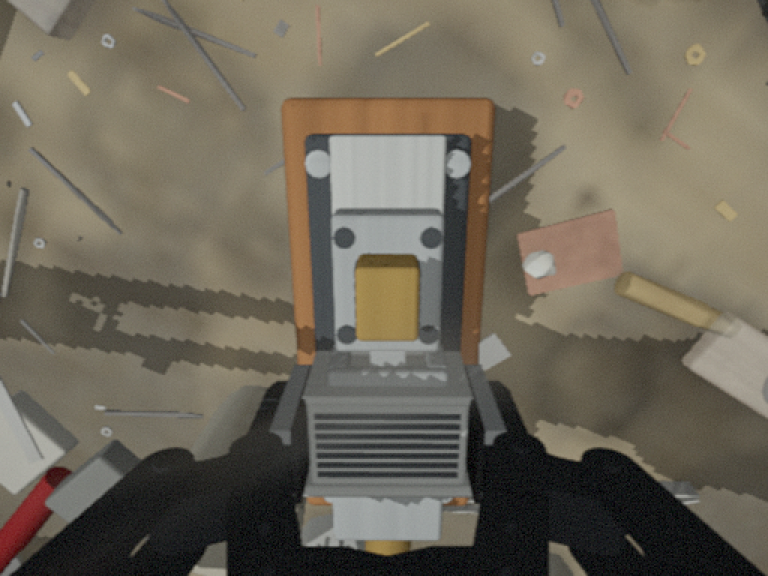

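```bash
python3 -m handwheel '{"linear":[[0,0,0],[0,0.004,0],[0,0.004,0],[0,0.004,0]],"dr":[[0,0,0],[0,0,0],[0,0,0],[0,0,0]],"grip":[40,40,40,40]}' 50;python3 -c "
from h import *
plan([.6206,.1669,.038],122.5,1)"
```

```text
time_s: 7.25
eef_pos: [0.6285, 0.172, 0.0379]
tool_rot: [[-0.537, 0.844, 0.001], [0.844, 0.537, -0.004], [-0.004, -0.001, -1.0]]
wrist_force: [-5.0, -4.4, 3.5]
width: 0.044
yaw 122.5 tilt 0.23 turn 0.0 pos [0.6285 0.172  0.0379]
linear [[-0.0, -0.0094, -0.0001]] dr [-0.05, 0.22, -0.05]
```

```bash
python3 -m handwheel '{"linear":[[0,0.003,0],[0,0.003,0],[0,0.002,0]],"dr":[[0,0,0],[0,0,0],[0,0,0]],"grip":[40,40,40]}' 50;python3 -c "
from h import *
plan([.6206,.1669,.038],122.5,1);shot('w4')"
```

```text
time_s: 7.62
eef_pos: [0.6324, 0.1744, 0.0378]
tool_rot: [[-0.537, 0.844, -0.006], [0.844, 0.537, -0.008], [-0.003, -0.01, -1.0]]
wrist_force: [-8.2, -6.2, 5.9]
width: 0.0442
yaw 122.5 tilt 0.57 turn 0.0 pos [0.6324 0.1744 0.0378]
linear [[-0.0, -0.014, -0.0]] dr [-0.55, 0.17, -0.03]
7.625 [0.6324 0.1744 0.0378] [-8.2 -6.2  5.9] 0.044197329117526114
```

View pics/w4.png

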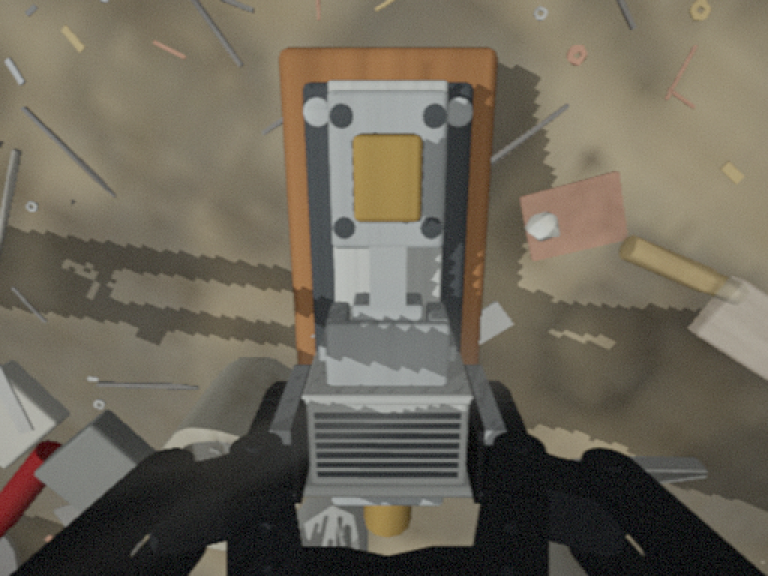

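The holder has popped out, with its brass block now at about (387,178) in the picture. Next I let the collar return.

```bash
python3 -m handwheel '{"linear":[[0,-0.006,0],[0,-0.005,0],[0,-0.003,0],[0,0,0],[0,0,0],[0,0,0],[0,0,0],[0,0,0]],"dr":[[0,0,0],[0,0,0],[0,0,0],[0,0,0],[0,0,0],[0,0,0],[0,0,0],[0,0,0]],"grip":[40,40,40,40,60,100,100,100]}' 50;python3 -c "
from h import *
plan([.6192,.1673,.13],122.5,4)"
```

```text
time_s: 8.68
eef_pos: [0.6215, 0.1678, 0.0382]
tool_rot: [[-0.537, 0.843, -0.005], [0.843, 0.537, -0.007], [-0.003, -0.008, -1.0]]
wrist_force: [0.2, -0.7, 0.5]
width: 0.0857
yaw 122.5 tilt 0.49 turn -0.0 pos [0.6215 0.1678 0.0382]
linear [[0.0001, -0.0007, -0.023], [0.0001, -0.0007, -0.023], [0.0002, -0.0007, -0.023], [0.0002, -0.0006, -0.023]] dr [-0.11, 0.05, 0.0]
```

```bash
python3 -m handwheel '{"linear":[[0,0,-0.024],[0,0,-0.024],[0,-0.01,-0.024],[0,-0.025,-0.015],[0,-0.022,0],[0,0,0],[0,0,0]],"dr":[[0,0,0],[-0.2,0,0],[-0.2,0,0],[0,0,0],[0,0,0],[0,0,0],[0,0,0]],"grip":[100,100,100,100,100,100,100]}' 50;python3 - <<'E'
from h import *
shot('w5')
a=np.load("pics/w5.npz");P=unproj("wrist",a["d"],(a["R"],a["t"]));z=cv2.medianBlur(P[...,2].astype(np.float32),5)
roi=(P[...,0]>.52)&(P[...,0]<.66)&(P[...,1]>.07)&(P[...,1]<.24)
for lo,hi in [(.0625,.068),(.0595,.064)]:
    m=(z>lo)&(z<hi)&roi
    n,l,st,c=cv2.connectedComponentsWithStats(m.astype(np.uint8))
    for i in range(1,n):
        if st[i,4]>250:
            r=cv2.minAreaRect((P[l==i][:,:2]*1000).astype(np.float32));print(st[i,4],np.round(r[0],1),np.round(r[1],1),round(r[2],1),P[l==i][:,2].mean().round(4),P[l==i].mean(0).round(4))
E
```

```text
time_s: 9.55
eef_pos: [0.5737, 0.1376, 0.1283]
tool_rot: [[-0.538, 0.843, 0.003], [0.843, 0.538, -0.003], [-0.004, 0.001, -1.0]]
wrist_force: [-0.1, -0.1, -1.4]
width: 0.0854
9.55 [0.5737 0.1376 0.1283] [-0.1 -0.1 -1.4] 0.08536334955934412
673 [574.1 138. ] [20.1 16.5] 33.4 0.0647 [0.5734 0.1381 0.0647]
2364 [623.7 170. ] [33.  50.2] 32.5 0.0633 [0.6239 0.1703 0.0633]
2424 [622.8 169.5] [32.  50.8] 32.2 0.0629 [0.622  0.1691 0.0629]
```

View pics/w5.png

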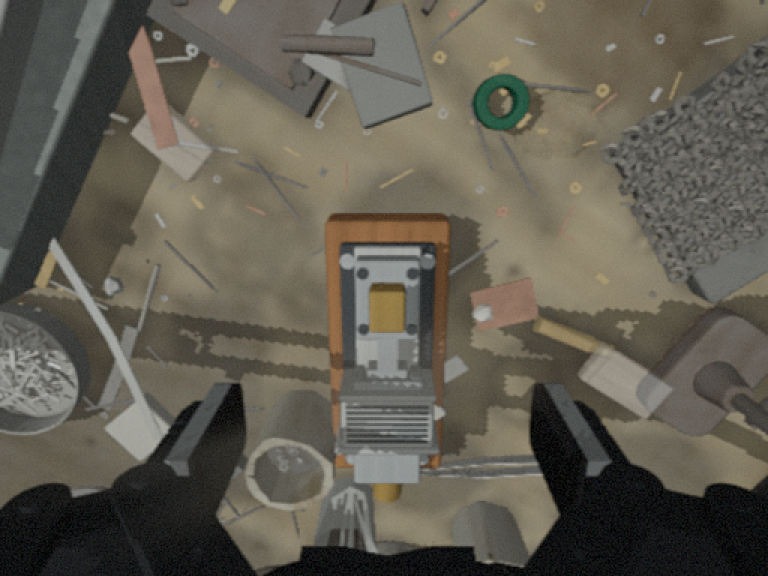

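```bash
python3 -m handwheel '{"linear":[[0,0,0.022],[0,0,0.022],[0,0,0.022],[0,0,0.006],[0,0,0],[0,0,0]],"dr":[[0,0,0],[0,0,0],[0,0,0],[0,0,0],[0,0,0],[0,0,0]],"grip":[50,50,50,50,50,50]}' 50;python3 -c "
from h import *
plan([.5738,.1380,.0530],122.5,1)"
```

```text
time_s: 10.35
eef_pos: [0.5781, 0.1395, 0.054]
tool_rot: [[-0.539, 0.842, 0.005], [0.842, 0.539, -0.002], [-0.005, 0.003, -1.0]]
wrist_force: [-0.7, -0.3, -0.8]
width: 0.0428
yaw 122.6 tilt 0.32 turn -0.1 pos [0.5781 0.1395 0.054 ]
linear [[0.001, -0.0044, 0.001]] dr [0.19, 0.26, 0.12]
```

```bash
python3 -m handwheel '{"linear":[[0.001,-0.0045,0.001],[0,0,0],[0,0,0],[0,0,0],[0,0,0],[0,0,0]],"dr":[[0.1,0.2,0],[0,0,0],[0,0,0],[0,0,0],[0,0,0],[0,0,0]],"grip":[50,0,0,0,0,0]}' 60;python3 -c "
from h import *
plan([.5738,.1380,.0530],122.5,1)
shot('w6')"
```

```text
time_s: 11.1
eef_pos: [0.5745, 0.1379, 0.055]
tool_rot: [[-0.539, 0.842, 0.005], [0.842, 0.539, 0.0], [-0.003, 0.004, -1.0]]
wrist_force: [0.4, -0.0, -0.5]
width: 0.0141
yaw 122.6 tilt 0.29 turn -0.1 pos [0.5745 0.1379 0.055 ]
linear [[0.0005, -0.0006, 0.002]] dr [0.25, 0.15, 0.12]
11.1 [0.5745 0.1379 0.055 ] [ 0.4 -0.  -0.5] 0.014132390292290513
```

View pics/w6.png

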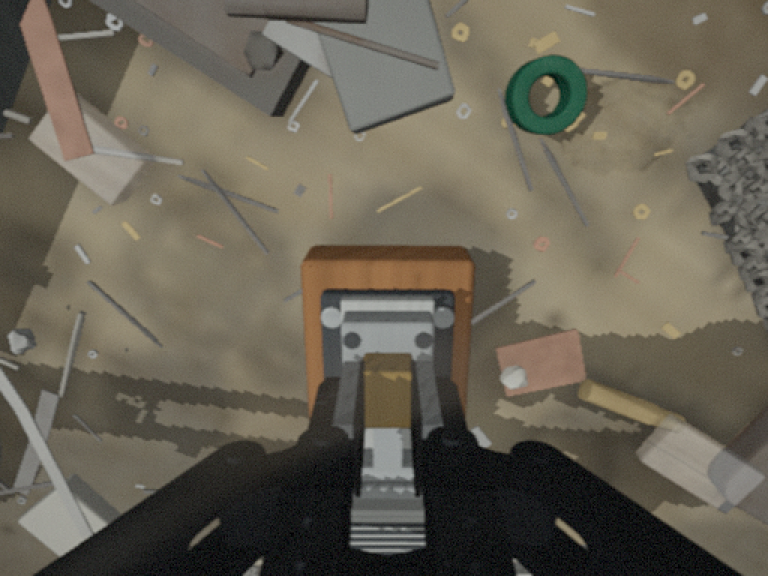

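```bash
python3 -m handwheel '{"linear":[[0,-0.005,0],[0,-0.007,0],[0,-0.008,0],[0,-0.006,0],[0,0,-0.015],[0,0,-0.03],[0,0,-0.03],[0,0,0]],"dr":[[0,0,0],[0,0,0],[0,0,0],[0,0,0],[0,0,0],[0,0,0],[0,0,0],[0,0,0]],"grip":[0,0,0,0,0,0,0,0]}' 60;python3 -c "
from h import *
plan([.53,-.09,.2],94,8)
shot('w7')"
```

```text
time_s: 12.15
eef_pos: [0.5507, 0.1225, 0.1346]
tool_rot: [[-0.539, 0.842, 0.006], [0.843, 0.539, 0.0], [-0.003, 0.005, -1.0]]
wrist_force: [-0.1, -0.5, -1.6]
width: 0.0142
yaw 122.6 tilt 0.35 turn -28.6 pos [0.5507 0.1225 0.1346]
linear [[-0.021, -0.0164, -0.0082], [-0.022, -0.0151, -0.0082], [-0.0229, -0.0137, -0.0082], [-0.0237, -0.0123, -0.0082], [-0.0244, -0.0108, -0.0082], [-0.025, -0.0092, -0.0082], [-0.0256, -0.0077, -0.0082], [-0.026, -0.0061, -0.0082]] dr [0.04, 0.01, 3.57]
12.15 [0.5507 0.1225 0.1346] [-0.1 -0.5 -1.6] 0.014197657487452634
```

View pics/w7.png

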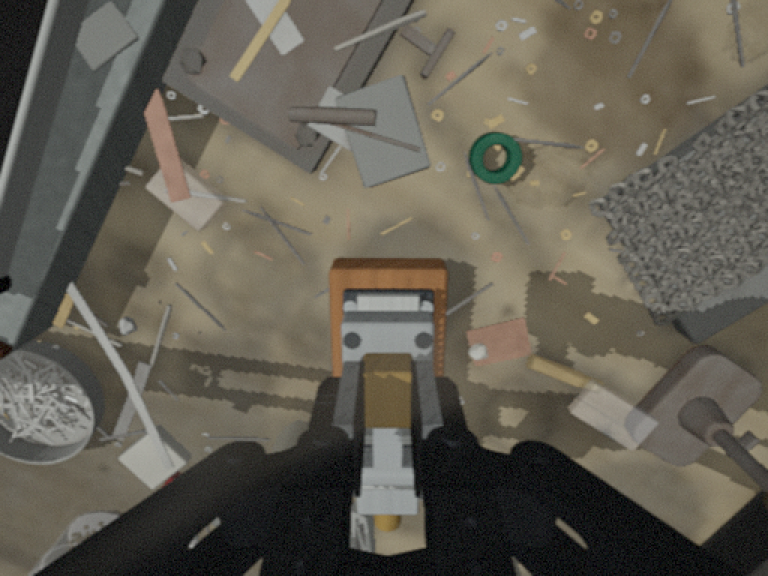

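```bash
python3 -m handwheel '{"linear":[[-0.021,-0.0164,-0.013],[-0.022,-0.015,-0.013],[-0.023,-0.0135,-0.013],[-0.0237,-0.012,-0.013],[-0.0244,-0.0105,-0.013],[-0.025,-0.009,-0.013],[-0.0256,-0.007,-0.013],[-0.026,-0.006,-0.013],[-0.018,0.01,0],[-0.018,0.012,0],[0,0,0],[0,0,0]],"dr":[[0,0,3.57],[0,0,3.57],[0,0,3.57],[0,0,3.57],[0,0,3.57],[0,0,3.57],[0,0,3.57],[0,0,3.57],[0,0,0],[0,0,0],[0,0,0],[0,0,0]],"grip":[0,0,0,0,0,0,0,0,0,0,0,0]}' 60;python3 -c "
from h import *
plan([.55,-.125,.25],94,1)
shot('w8')"
```

```text
time_s: 13.7
eef_pos: [0.5477, -0.129, 0.224]
tool_rot: [[-0.059, 0.998, -0.021], [0.998, 0.059, 0.008], [0.009, -0.021, -1.0]]
wrist_force: [0.4, 0.3, -0.4]
width: 0.0143
yaw 93.4 tilt 1.30 turn 0.6 pos [ 0.5477 -0.129   0.224 ]
linear [[0.0041, 0.002, -0.026]] dr [-1.18, -0.53, -0.63]
13.7 [ 0.5477 -0.129   0.224 ] [ 0.4  0.3 -0.4] 0.014300377890201723
```

View pics/w8.png

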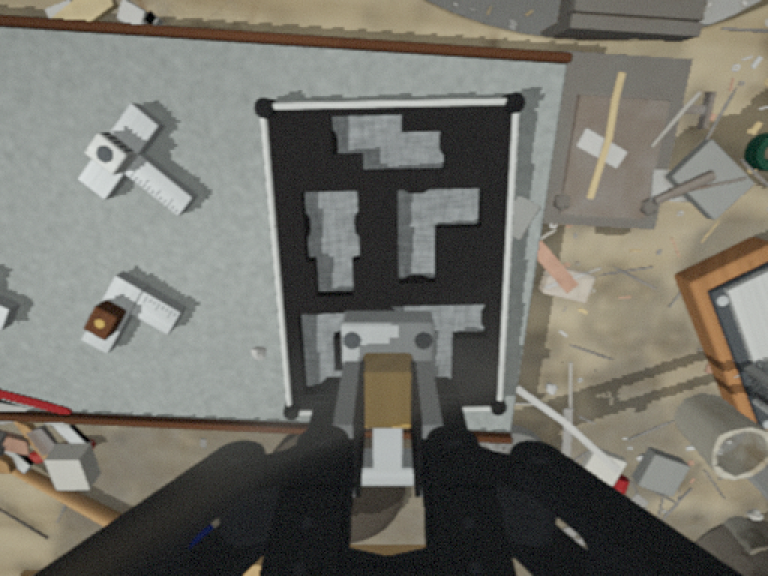

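```bash
cat >> h.py <<'E'
from scipy.optimize import minimize
from scipy.spatial import cKDTree
SH={'holder':[(-20,20,-15,15),(20,36,-5,5),(36,44,-10,10)],
'square':[(-28,28,-10,10),(-28,-8,10,38)],
'depth_gauge':[(-10,10,-30,30),(10,50,-8,8)],
'caliper':[(-28,28,-9,9),(-28,-14,9,36),(14,28,9,36)],
'bracket':[(-14,4,-28,10),(-4,14,-10,36)]}
CUT=dict(SH);CUT['holder']=[(-20,20,-15,15),(20,44,-10,10)]
def sd(q,rects,grow=0):
    # approx signed distance (neg inside) of union
    ds=[]
    for a,b,c,d in rects:
        a-=grow;b+=grow;c-=grow;d+=grow
        dx=np.maximum(a-q[:,0],q[:,0]-b);dy=np.maximum(c-q[:,1],q[:,1]-d)
        ds.append(np.where((dx>0)&(dy>0),np.hypot(dx,dy),np.maximum(dx,dy)))
    return np.min(ds,0)
def tol(P,x):
    th=np.radians(x[2]);d=P-np.array(x[:2]);c,s=np.cos(th),np.sin(th)
    return np.stack([c*d[:,0]+s*d[:,1],-s*d[:,0]+c*d[:,1]],1)
def load(name):
    a=np.load(f"pics/{name}.npz");P=unproj("wrist",a["d"],(a["R"],a["t"]))*1000
    P[...,2]=cv2.medianBlur(P[...,2].astype(np.float32),5);return a,P
def fitcut(P,part,x0,yaw0,zt=58,zf=46,fixyaw=False):
    q=P.reshape(-1,3);near=np.hypot(q[:,0]-x0[0],q[:,1]-x0[1])<65;q=q[near]
    off=np.median(q[abs(q[:,2]-zt)<3.5,2])-zt
    z=q[:,2]-off
    T=q[abs(z-zt)<2,:2];F=q[abs(z-zf)<3,:2]
    def cost(x):
        if fixyaw: x=[x[0],x[1],yaw0]
        a=sd(tol(T,x),CUT[part],2);f=sd(tol(F,x),CUT[part],2)
        f=np.where(f>8,0,f)
        return (np.clip(-a,0,6)**2).sum()+(np.clip(f,0,6)**2).sum()
    best=None
    for dx in (-3,0,3):
        for dy in (-3,0,3):
            r=minimize(cost,[x0[0]+dx,x0[1]+dy,yaw0],method='Nelder-Mead',options=dict(xatol=.02,fatol=.05,initial_simplex=[[x0[0]+dx,x0[1]+dy,yaw0],[x0[0]+dx+4,x0[1]+dy,yaw0],[x0[0]+dx,x0[1]+dy+4,yaw0],[x0[0]+dx,x0[1]+dy,yaw0+3]]))
            if best is None or r.fun<best.fun: best=r
    return best.x.round(2),round(best.fun,1),len(T),len(F),round(off,2)
def fitpart(P,part,x0,yaws,zt=52,w=None,rad=70):
    """fit a part's outline: points of plate top/block top against model"""
    q=P.reshape(-1,3);near=np.hypot(q[:,0]-x0[0],q[:,1]-x0[1])<rad;q=q[near]
    pl=q[abs(q[:,2]-zt)<3,:2];bl=q[(q[:,2]>zt+11)&(q[:,2]<zt+18),:2]
    bd=q[abs(q[:,2]-(zt-12))<3,:2]
    def cost(x):
        a=sd(tol(pl,x),SH[part]);b=sd(tol(bl,x),[(-10,10,-8,8)]);c=sd(tol(bd,x),SH[part])
        return (np.clip(a,0,8)**2).sum()+2*(np.clip(b,0,8)**2).sum()+(np.clip(-c,0,6)**2).sum()
    best=None;c0=bl.mean(0) if len(bl)>20 else np.array(x0)
    for y in yaws:
        r=minimize(cost,[c0[0],c0[1],y],method='Nelder-Mead',options=dict(xatol=.02,fatol=.05,initial_simplex=[[c0[0],c0[1],y],[c0[0]+3,c0[1],y],[c0[0],c0[1]+3,y],[c0[0],c0[1],y+8]]))
        if best is None or r.fun<best.fun: best=r
    return best.x.round(2),round(best.fun,1),len(pl),len(bl)
E
python3 - <<'E'
from h import *
a,P=load('w8')
for u,v in [(387,140),(332,240),(435,232),(340,330),(450,340)]:
    print(u,v,P[int(v/1.5),int(u/1.5)].round(1))
for n,x0 in [('bracket',(480,-125)),('holder',(545,-158)),('square',(545,-97))]:
    for d in [0]:
        print(n,fitcut(P,n,x0,4.2))
# held part: in tool frame
q=(P/1000-a["t"])@a["R"]*1000
m=(abs(q[...,0])<9)&(abs(q[...,1])<14)&(abs(q[...,2])<40)
print('block',q[m].min(0),q[m].max(0),np.median(q[m],0))
E
```

```text
387 140 [ 476.1 -131.    45.9]
332 240 [ 541.5 -163.6   45.7]
435 232 [531.  -96.6  49. ]
340 330 [ 605.2 -156.8   46.8]
450 340 [607.6 -79.   46. ]
bracket (array([ 479.59, -133.65,    4.84]), np.float64(1630.4), 7645, 4854, np.float64(-0.0))
holder (array([ 530.1 , -163.  ,    4.76]), np.float64(5.4), 7201, 3973, np.float64(-0.02))
square (array([ 533.66, -108.4 ,    4.21]), np.float64(7.2), 7613, 3916, np.float64(-0.06))
block [ -8.99789259 -13.98736598 -39.77160125] [ 8.99784911 11.2325529   4.24528186] [ -0.62710488  -6.95967945 -10.00716988]
```

```bash
cat >> h.py <<'E'
def held(P,a,zb=-10,zp=4,verbose=True):
    q=(P/1000-a["t"])@a["R"]*1000
    b=q[(abs(q[...,2]-zb)<2.5)&(abs(q[...,0])<6)&(abs(q[...,1])<16)]
    p=q[(abs(q[...,2]-zp)<2.5)&(abs(q[...,0])<60)&(abs(q[...,1])<60)]
    print('blocktop z %.2f y %s'%(np.median(b[:,2]),np.percentile(b[:,1],[0,1,99,100]).round(2)))
    print('plate z %.2f x %s y %s'%(np.median(p[:,2]),np.percentile(p[:,0],[0,1,99,100]).round(2),np.percentile(p[:,1],[0,1,99,100]).round(2)))
    return q
E
python3 - <<'E'
from h import *
a,P=load('w8')
q=held(P,a)
# plate front edge yaw & centre
p=q[(abs(q[...,2]-4)<2.5)&(abs(q[...,0])<30)&(q[...,1]<-8)&(q[...,1]>-40)]
print(len(p));r=cv2.minAreaRect(p[:,:2].astype(np.float32));print(r)
for i in range(250,270,6): print([tuple(q[v,i].round(1)) for v in range(205,300,8)])
E
```

```text
blocktop z -9.93 y [-11.01 -10.61   8.69   9.37]
plate z 4.05 x [-13.96 -13.42  15.32  15.97] y [-20.97 -20.56  42.74  44.09]
1506
((1.0028295516967773, -14.484413146972656), (12.952469825744629, 29.923524856567383), 89.97084045410156)
[(np.float64(-7.3), np.float64(38.1), np.float64(165.0)), (np.float64(-3.1), np.float64(-20.4), np.float64(6.6)), (np.float64(-3.1), np.float64(-17.0), np.float64(3.8)), (np.float64(-3.1), np.float64(-13.2), np.float64(4.1)), (np.float64(-3.1), np.float64(-10.5), np.float64(0.8)), (np.float64(-2.9), np.float64(-10.3), np.float64(-7.2)), (np.float64(-2.9), np.float64(-8.0), np.float64(-9.8)), (np.float64(-2.9), np.float64(-3.6), np.float64(-9.9)), (np.float64(-2.9), np.float64(0.3), np.float64(-9.9)), (np.float64(-3.0), np.float64(4.9), np.float64(-9.9)), (np.float64(-3.4), np.float64(19.8), np.float64(3.7)), (np.float64(-3.4), np.float64(22.9), np.float64(4.1))]
[(np.float64(-1.3), np.float64(38.1), np.float64(165.3)), (np.float64(-0.2), np.float64(-20.5), np.float64(6.4)), (np.float64(-0.2), np.float64(-17.4), np.float64(4.0)), (np.float64(-0.2), np.f
[... 1104 characters left out ...]
np.float64(23.6), np.float64(4.3))]
[(np.float64(10.9), np.float64(42.7), np.float64(177.1)), (np.float64(5.6), np.float64(-20.2), np.float64(6.9)), (np.float64(5.5), np.float64(-17.3), np.float64(4.1)), (np.float64(5.6), np.float64(-13.2), np.float64(3.7)), (np.float64(5.5), np.float64(-10.5), np.float64(0.7)), (np.float64(5.3), np.float64(-10.4), np.float64(-6.9)), (np.float64(5.3), np.float64(-7.4), np.float64(-10.0)), (np.float64(5.2), np.float64(-4.1), np.float64(-10.1)), (np.float64(5.3), np.float64(-0.2), np.float64(-10.0)), (np.float64(5.4), np.float64(5.0), np.float64(-10.0)), (np.float64(5.9), np.float64(18.9), np.float64(3.4)), (np.float64(5.9), np.float64(23.5), np.float64(4.8))]
```

```bash
python3 -c "
from h import *
plan([.531,-.1639,.105],94.6,5)"
```

```text
yaw 93.4 tilt 1.29 turn 1.2 pos [ 0.5476 -0.129   0.224 ]
linear [[-0.007, -0.0032, 0.0238], [-0.0069, -0.0034, 0.0238], [-0.0069, -0.0035, 0.0238], [-0.0068, -0.0036, 0.0238], [-0.0067, -0.0037, 0.0238]] dr [-0.24, -0.11, -0.24]
```

```bash
python3 -m handwheel '{"linear":[[-0.007,-0.0035,0.023],[-0.007,-0.0035,0.023],[-0.007,-0.0035,0.023],[-0.007,-0.0035,0.023],[-0.0065,-0.0035,0.015],[0,0,0],[0,0,0]],"dr":[[-0.24,-0.1,-0.25],[-0.24,-0.1,-0.25],[-0.24,-0.1,-0.25],[-0.24,-0.1,-0.25],[-0.24,-0.1,-0.25],[0,0,0],[0,0,0]],"grip":[0,0,0,0,0,0,0]}' 60;python3 -c "
from h import *
plan([.531,-.1639,.105],94.6,1)
shot('w9')
a,P=load('w9');held(P,a);print(fitcut(P,'holder',(530.1,-163),4.6))"
```

```text
time_s: 14.62
eef_pos: [0.53, -0.1585, 0.1141]
tool_rot: [[-0.09, 0.996, 0.001], [0.996, 0.09, 0.002], [0.002, 0.001, -1.0]]
wrist_force: [0.5, 0.2, -0.3]
width: 0.0141
yaw 95.2 tilt 0.15 turn -0.6 pos [ 0.53   -0.1585  0.1141]
linear [[-0.0055, 0.0005, 0.0091]] dr [0.05, -0.14, 0.55]
14.625 [ 0.53   -0.1585  0.1141] [ 0.5  0.2 -0.3] 0.014087877612833425
blocktop z -9.91 y [-10.88 -10.58   8.73   9.39]
plate z 4.05 x [-19.95 -13.46  15.35  15.95] y [-21.1  -20.5   43.06  57.59]
(array([ 530.2 , -163.21,    3.5 ]), np.float64(61.4), 11981, 5617, np.float64(-0.05))
```

View pics/w9.png

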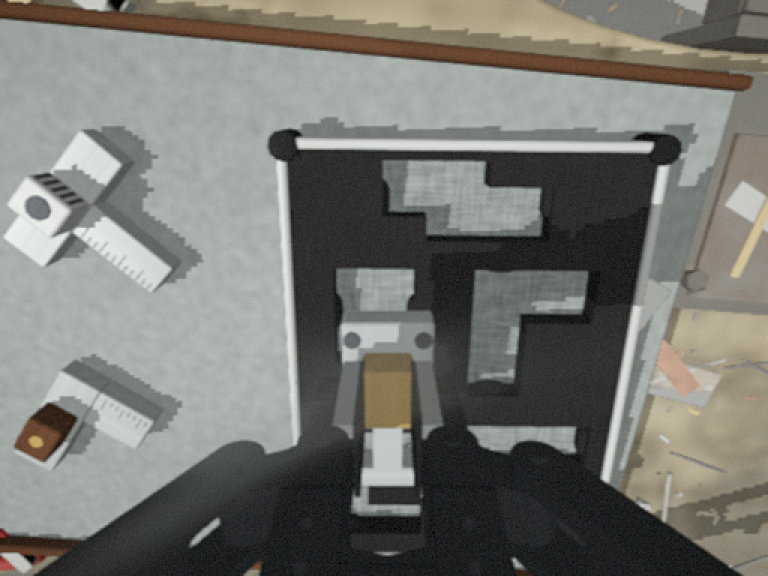

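```bash
python3 - <<'E'
from h import *
a,P=load('w9')
print(fitcut(P,'square',(533.7,-108.4),4.5))
for x0 in [(480,-120),(480,-130),(480,-140)]: print(fitcut(P,'bracket',x0,4.5))
a,P=load('w8')
for x0 in [(480,-120),(480,-140)]: print(fitcut(P,'bracket',x0,4.5))
E
python3 -m handwheel '{"linear":[[-0.0055,0.0005,0.003],[0,0,0.003],[0,0,0.001],[0,0,0]],"dr":[[0,0,0.5],[0,0,0],[0,0,0],[0,0,0]],"grip":[0,0,0,0]}' 60;python3 -c "
from h import *
plan([.531,-.1639,.085],94.6,1)"
```

```text
(array([ 533.71, -108.49,    4.29]), np.float64(26.8), 13866, 7669, np.float64(-0.1))
(array([ 477.7 , -134.07,    4.53]), np.float64(5.9), 16328, 9322, np.float64(-0.05))
(array([ 477.7 , -134.07,    4.52]), np.float64(5.9), 15734, 9258, np.float64(-0.04))
(array([ 477.7 , -134.08,    4.52]), np.float64(5.9), 15842, 8648, np.float64(-0.03))
(array([ 479.62, -133.61,    4.87]), np.float64(1647.4), 7821, 4782, np.float64(0.0))
(array([ 479.62, -133.61,    4.87]), np.float64(1647.4), 7638, 4686, np.float64(0.01))
time_s: 15.18
eef_pos: [0.5323, -0.1642, 0.1083]
tool_rot: [[-0.081, 0.997, 0.003], [0.997, 0.081, 0.001], [0.001, 0.004, -1.0]]
wrist_force: [0.7, 1.0, -1.0]
width: 0.0143
yaw 94.7 tilt 0.21 turn -0.1 pos [ 0.5323 -0.1642  0.1083]
linear [[0.0003, -0.0014, 0.0233]] dr [0.2, -0.04, 0.06]
```

```bash
python3 -m handwheel '{"linear":[[0,-0.001,0.012],[0,0,0.012],[0,0,0.006],[0,0,0]],"dr":[[0.1,0,0],[0.1,0,0],[0,0,0],[0,0,0]],"grip":[0,0,0,0]}' 60;python3 -c "
from h import *
plan([.531,-.1639,.078],94.5,1)"
```

```text
time_s: 15.68
eef_pos: [0.5307, -0.1639, 0.0754]
tool_rot: [[-0.081, 0.997, -0.002], [0.997, 0.081, 0.002], [0.002, -0.002, -1.0]]
wrist_force: [0.6, -0.3, -0.2]
width: 0.0144
yaw 94.7 tilt 0.13 turn -0.2 pos [ 0.5307 -0.1639  0.0754]
linear [[-0.0, 0.0003, -0.0026]] dr [-0.09, -0.1, 0.16]
```

Aligned within 0.3 mm. Lowering and pressing.

```bash
python3 -m handwheel '{"linear":[[0,0,0.004],[0,0,0.003],[0,0,0]],"dr":[[0,0,0],[0,0,0],[0,0,0]],"grip":[0,0,0]}' 80;python3 -m handwheel '{"linear":[[0,0,0.004],[0,0,0.003]],"dr":[[0,0,0],[0,0,0]],"grip":[0,0]}' 80;python3 -m handwheel '{"linear":[[0,0,0.003],[0,0,0.003]],"dr":[[0,0,0],[0,0,0]],"grip":[0,0]}' 80
```

```text
time_s: 16.05
eef_pos: [0.5308, -0.164, 0.0683]
tool_rot: [[-0.081, 0.997, -0.002], [0.997, 0.081, 0.001], [0.001, -0.001, -1.0]]
wrist_force: [-0.2, -0.3, -0.0]
width: 0.0129
time_s: 16.3
eef_pos: [0.5307, -0.1641, 0.0619]
tool_rot: [[-0.082, 0.997, -0.001], [0.997, 0.082, 0.001], [0.001, -0.001, -1.0]]
wrist_force: [-9.3, 3.0, 23.1]
width: 0.0131
time_s: 16.55
eef_pos: [0.5308, -0.1641, 0.0619]
tool_rot: [[-0.082, 0.997, 0.0], [0.997, 0.082, -0.0], [-0.0, 0.0, -1.0]]
wrist_force: [-9.5, 3.7, 25.6]
width: 0.0134
```

```bash
python3 -m handwheel '{"linear":[[0,0,-0.001],[0,0,0],[0,0,0],[0,0,-0.03],[0,0,-0.04],[0,0,-0.03],[0,-0.02,-0.03],[0,0,0]],"dr":[[0,0,0],[0,0,0],[0,0,0],[0,0,0],[0,0,0],[0,0,0],[0,0,0],[0,0,0]],"grip":[30,50,50,60,100,100,100,100]}' 60;python3 -c "
from h import *
shot('w10')
a,P=load('w10')
def zz(n,x,y,yaw):
  q=P.reshape(-1,3);l=tol(q[:,:2],(x,y,yaw));m=(sd(l,SH[n])<-2);b=(abs(l[:,0])<6)&(abs(l[:,1])<5)
  m&=~((abs(l[:,0])<12)&(abs(l[:,1])<11));print(np.percentile(q[m,2],[5,25,50,75,95]).round(1),np.median(q[b,2]))
zz('holder',530.1,-163.1,4.5)
q=P.reshape(-1,3);f=q[(abs(q[:,0]-500)<40)&(abs(q[:,1]+125)<60)&(abs(q[:,2]-58)<4)];print('foam',np.median(f[:,2]))
print(fitpart(P,'holder',(530,-163),[4.5],zt=58))
"
```

```text
time_s: 17.55
eef_pos: [0.5108, -0.1658, 0.1944]
tool_rot: [[-0.082, 0.997, -0.001], [0.997, 0.082, 0.001], [0.001, -0.001, -1.0]]
wrist_force: [0.9, 0.5, -0.5]
width: 0.0855
17.55 [ 0.5108 -0.1658  0.1944] [ 0.9  0.5 -0.5] 0.08554139385421855
[57.8 58.1 58.3 58.6 59. ] 72.30996704101562
foam 57.92422103881836
(array([ 524.32, -167.35,   57.85]), np.float64(512318.1), 10636, 424)
```

View pics/w10.png

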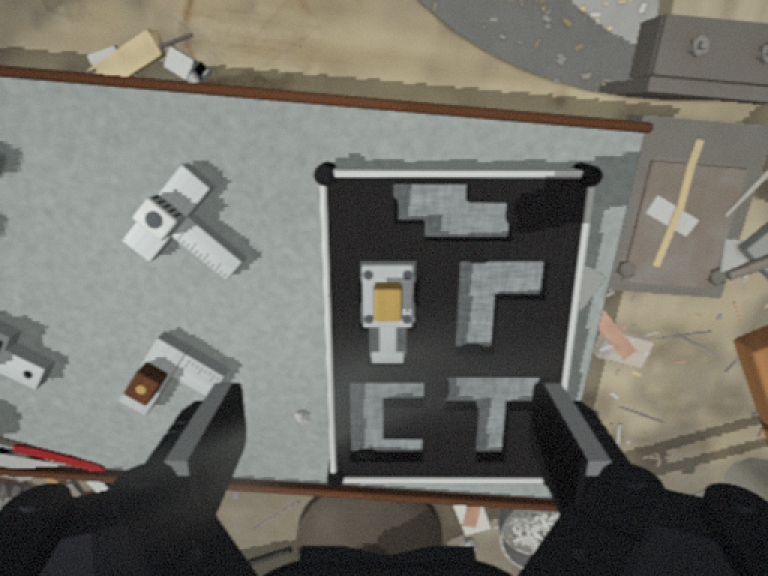

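```bash
python3 - <<'E'
from h import *
a,P=load('w10')
for u,v in [(360,420),(490,420)]: print(P[int(v/1.5),int(u/1.5)].round(1))
for n,x0 in [('bracket',(478,-134)),('square',(533.7,-108.4)),('caliper',(605,-163)),('depth_gauge',(598,-100))]:
    print(n,fitcut(P,n,x0,4.5))
q=P.reshape(-1,3);l=tol(q[:,:2],(530.1,-163.1,4.5))
for zlo,zhi,n in[(57,60,'pl'),(70,74,'bl')]:
    m=(abs(l[:,0])<50)&(abs(l[:,1])<24)&(q[:,2]>70)&(q[:,2]<74);print('block',np.percentile(l[m],[1,99],axis=0).round(1))
for n,x0 in [('depth_gauge',(525,-240)),('square',(595,-265))]:
    print(n,fitpart(P,n,x0,range(-180,180,30)))
a,P=load('w1')
for n,x0 in [('caliper',(490,-425)),('bracket',(590,-410)),('depth_gauge',(500,-290)),('square',(605,-310))]:
    print(n,fitpart(P,n,x0,range(-180,180,30)))
E
```

```text
[ 624.7 -173.9   45.6]
[617.7 -86.9  46. ]
bracket (array([ 477.73, -133.94,    4.4 ]), np.float64(40.6), 8887, 3955, np.float64(-0.04))
square (array([ 533.47, -108.43,    3.79]), np.float64(50.1), 9806, 3836, np.float64(-0.1))
caliper (array([ 618.8 , -169.89,    4.22]), np.float64(30.5), 7047, 2136, np.float64(-0.13))
depth_gauge (array([590.43, -88.74,   4.43]), np.float64(27.8), 7571, 2852, np.float64(-0.16))
block [[-9.9 -8. ]
 [ 9.1  8.2]]
block [[-9.9 -8. ]
 [ 9.1  8.2]]
depth_gauge (array([ 492.8 , -294.68,   51.4 ]), np.float64(2634.3), 1626, 425)
square (array([ 600.16, -309.75,  -31.42]), np.float64(2016.5), 1215, 346)
caliper (array([ 486.08, -427.88,  -19.86]), np.float64(461.2), 1248, 296)
bracket (array([ 587.22, -410.69,  -26.53]), np.float64(3095.9), 758, 227)
depth_gauge (array([ 493.08, -294.82,   51.94]), np.float64(28.1), 1183, 272)
square (array([ 600.45, -309.37,  -30.3 ]), np.float64(858.8), 851, 221)
```

```bash
python3 -c "
from h import *
print(sensors.observe()['joint_positions'].round(3))
plan([.588,-.302,.16],60,5)"
```

```text
[-0.521  0.266  1.622  0.     1.257 -2.174]
yaw 94.7 tilt 0.21 turn -34.7 pos [ 0.5107 -0.1655  0.1929]
linear [[-0.0285, 0.0132, 0.0065], [-0.0267, 0.0165, 0.0065], [-0.0245, 0.0196, 0.0065], [-0.0219, 0.0224, 0.0065], [-0.0191, 0.0249, 0.0066]] dr [-0.04, -0.02, 6.94]
```

```bash
python3 -m handwheel '{"linear":[[-0.0285,0.013,0.0065],[-0.0265,0.0165,0.0065],[-0.0245,0.0195,0.0065],[-0.022,0.0225,0.0065],[-0.019,0.025,0.0065],[0,0,0],[0,0,0]],"dr":[[0,0,7],[0,0,7],[0,0,7],[0,0,7],[0,0,7],[0,0,0],[0,0,0]],"grip":[100,100,100,100,100,100,100]}' 60;python3 - <<'E'
from h import *
shot('w11');a,P=load('w11')
print(fitpart(P,'square',(600.4,-309.4),[-30]))
plan([.6,-.3094,.12],60,2)
E
```

```text
time_s: 18.48
eef_pos: [0.587, -0.3025, 0.1441]
tool_rot: [[0.52, 0.854, -0.016], [0.854, -0.52, 0.014], [0.003, -0.021, -1.0]]
wrist_force: [-0.4, -0.3, 0.5]
width: 0.0858
18.475 [ 0.587  -0.3025  0.1441] [-0.4 -0.3  0.5] 0.0857757336046642
(array([ 600.33, -310.45,  -29.89]), np.float64(1606.7), 2108, 559)
yaw 58.7 tilt 1.23 turn 1.3 pos [ 0.5869 -0.3024  0.1441]
linear [[0.0004, 0.0077, 0.0119], [0.0003, 0.0076, 0.012]] dr [-0.61, -0.1, -0.66]
```

View pics/w11.png

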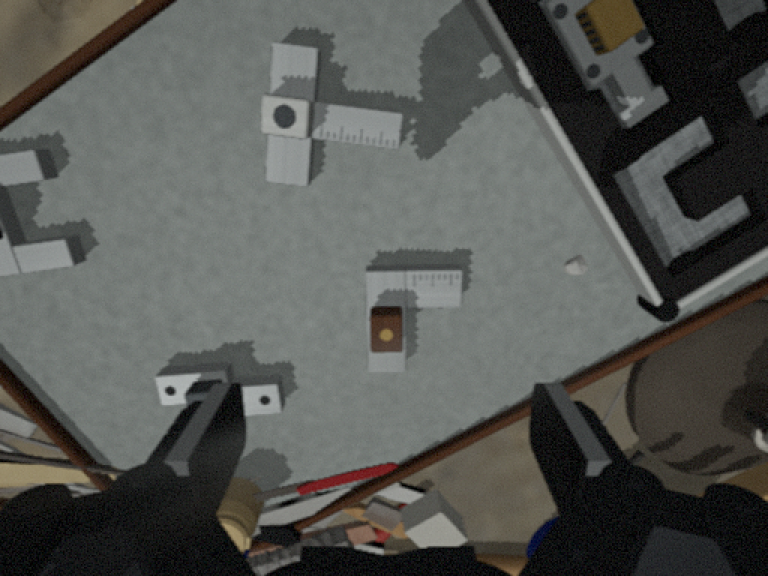

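```bash
python3 - <<'E'
from h import *
a,P=load('w11')
print(fitpart(P,'square',(600.4,-309.4),[-30],rad=50))
print(fitpart(P,'depth_gauge',(493,-294.8),[52],rad=60))
E
python3 -m handwheel '{"linear":[[0.0005,0.0075,0.012],[0.0005,0.0075,0.012],[0,0,0],[0,0,0]],"dr":[[-0.6,-0.1,-1],[-0.6,0,-0.5],[0,0,0],[0,0,0]],"grip":[50,50,50,50]}' 60;python3 -c "
from h import *
plan([.6003,-.3100,.056],60.1,3)"
```

```text
(array([ 600.33, -310.45,  -29.88]), np.float64(198.7), 2088, 558)
(array([ 493.07, -295.35,   46.2 ]), np.float64(4465.0), 3540, 847)
time_s: 19.02
eef_pos: [0.6007, -0.3072, 0.1183]
tool_rot: [[0.493, 0.87, 0.002], [0.87, -0.493, 0.001], [0.002, 0.001, -1.0]]
wrist_force: [-0.2, 0.6, 0.0]
width: 0.0423
yaw 60.5 tilt 0.12 turn -0.4 pos [ 0.6007 -0.3072  0.1183]
linear [[-0.0009, 0.0003, 0.0208], [-0.0009, 0.0003, 0.0208], [-0.0009, 0.0004, 0.0208]] dr [0.01, -0.04, 0.13]
```

```bash
python3 -m handwheel '{"linear":[[-0.002,0,0.02],[-0.001,0.001,0.02],[0,0,0.019],[0,0,0],[0,0,0]],"dr":[[0,0,0.2],[0,0,0],[0,0,0],[0,0,0],[0,0,0]],"grip":[50,50,50,50,50]}' 60;python3 -c "
from h import *
plan([.6003,-.3104,.055],60.1,1)"
```

```text
time_s: 19.65
eef_pos: [0.6016, -0.311, 0.0605]
tool_rot: [[0.495, 0.869, 0.006], [0.869, -0.495, -0.002], [0.001, 0.006, -1.0]]
wrist_force: [-0.9, -0.7, -0.4]
width: 0.0431
yaw 60.3 tilt 0.33 turn -0.2 pos [ 0.6016 -0.311   0.0605]
linear [[-0.0001, -0.0014, 0.0055]] dr [0.32, -0.08, 0.2]
```

```bash
python3 -m handwheel '{"linear":[[0,-0.0015,0.006],[0,0,0],[0,0,0],[0,0,0],[0,0,0],[0,0,0]],"dr":[[0.2,0,0.2],[0,0,0],[0,0,0],[0,0,0],[0,0,0],[0,0,0]],"grip":[50,50,0,0,0,0]}' 60;python3 -c "
from h import *
plan([.6003,-.3104,.055],60.1,1)"
```

```text
time_s: 20.4
eef_pos: [0.6012, -0.3108, 0.0563]
tool_rot: [[0.499, 0.867, 0.005], [0.867, -0.499, -0.002], [0.001, 0.005, -1.0]]
wrist_force: [0.9, -0.5, -1.5]
width: 0.0136
yaw 60.1 tilt 0.30 turn 0.0 pos [ 0.6012 -0.3108  0.0563]
linear [[-0.0001, -0.001, 0.0013]] dr [0.29, -0.06, -0.01]
```

```bash
python3 -m handwheel '{"linear":[[0,0,-0.01],[0,0,-0.03],[0,0,-0.03],[0,0,-0.02],[0,0,0]],"dr":[[0,0,0],[0,0,0],[0,0,0],[0,0,0],[0,0,0]],"grip":[0,0,0,0,0]}' 60;python3 -c "
from h import *
plan([.5337,-.1084,.15],94.5,6)"
```

```text
time_s: 21.02
eef_pos: [0.6007, -0.3107, 0.1506]
tool_rot: [[0.499, 0.867, 0.005], [0.867, -0.499, -0.002], [0.001, 0.005, -1.0]]
wrist_force: [0.3, 0.5, -1.1]
width: 0.0141
yaw 60.1 tilt 0.29 turn 34.4 pos [ 0.6007 -0.3107  0.1506]
linear [[0.0237, -0.0265, -0.0], [0.0262, -0.024, 0.0], [0.0285, -0.0213, 0.0], [0.0304, -0.0183, 0.0], [0.0321, -0.0152, 0.0001], [0.0335, -0.0119, 0.0001]] dr [0.05, 0.0, -5.73]
```

```bash
python3 -m handwheel '{"linear":[[0.0237,-0.0265,0],[0.026,-0.024,0],[0.0285,-0.0213,0],[0.0305,-0.0185,0],[0.032,-0.015,0],[0.0335,-0.012,0],[0,0,0],[0,0,0]],"dr":[[0,0,-5.75],[0,0,-5.75],[0,0,-5.75],[0,0,-5.75],[0,0,-5.75],[0,0,-5.75],[0,0,0],[0,0,0]],"grip":[0,0,0,0,0,0,0,0]}' 60;python3 - <<'E'
from h import *
plan([.5337,-.1084,.11],94.5,3)
shot('w12');a,P=load('w12');held(P,a,-9.3,4.7)
print(fitcut(P,'square',(533.7,-108.4),4.5,fixyaw=True))
E
```

```text
time_s: 22.02
eef_pos: [0.5262, -0.1023, 0.1436]
tool_rot: [[-0.098, 0.995, -0.003], [0.995, 0.098, 0.002], [0.002, -0.002, -1.0]]
wrist_force: [-0.3, -0.2, -0.4]
width: 0.014
yaw 95.6 tilt 0.20 turn -1.1 pos [ 0.5262 -0.1023  0.1436]
linear [[-0.0023, 0.0023, 0.0112], [-0.0023, 0.0023, 0.0112], [-0.0022, 0.0023, 0.0112]] dr [-0.05, -0.04, 0.37]
22.025 [ 0.5262 -0.1023  0.1436] [-0.3 -0.2 -0.4] 0.014027646936788546
blocktop z -9.71 y [-10.97 -10.65   8.79   9.3 ]
plate z 4.23 x [-15.39  -8.46  38.14  39.09] y [-29.05 -28.65  26.75  37.74]
(array([ 536.86, -108.18,    6.33]), np.float64(288.8), 10141, 4009, np.float64(-0.06))
```

View pics/w12.png

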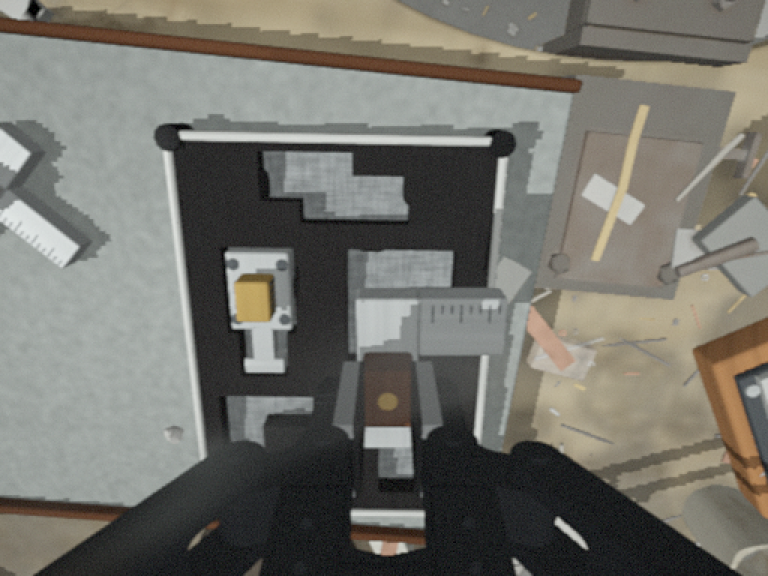

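```bash
python3 - <<'E'
from h import *
a,P=load('w12')
q=(P/1000-a["t"])@a["R"]*1000
m=(abs(q[...,2]-4.2)<1.5)&(q[...,0]>-9.5)&(q[...,0]<40)&(q[...,1]<-12)&(q[...,1]>-35)
print(cv2.minAreaRect(q[m][:,:2].astype(np.float32)))
E
python3 -m handwheel '{"linear":[[-0.0025,0.0025,0.011],[-0.0025,0.0025,0.011],[-0.0025,0.0028,0.011],[0,0,0],[0,0,0]],"dr":[[0,0,0.4],[0,0,0.4],[0,0,0.3],[0,0,0],[0,0,0]],"grip":[0,0,0,0,0]}' 60;python3 -c "
from h import *
plan([.5346,-.1093,.078],94.5,3)"
```

```text
((14.9257173538208, -20.513309478759766), (47.84998321533203, 17.000926971435547), 0.024045629426836967)
time_s: 22.7
eef_pos: [0.5352, -0.112, 0.1063]
tool_rot: [[-0.072, 0.997, -0.005], [0.997, 0.072, 0.003], [0.003, -0.005, -1.0]]
wrist_force: [0.9, -0.0, -1.1]
width: 0.0139
yaw 94.2 tilt 0.33 turn 0.3 pos [ 0.5352 -0.112   0.1063]
linear [[0.0009, -0.0001, 0.0095], [0.0009, -0.0001, 0.0095], [0.0009, -0.0001, 0.0094]] dr [-0.09, -0.06, -0.12]
```

```bash
python3 -m handwheel '{"linear":[[0.0025,0,0.006],[0,0,0.01],[0,0,0.01],[0,0,0],[0,0,0]],"dr":[[-0.3,-0.2,-0.3],[0,0,0],[0,0,0],[0,0,0],[0,0,0]],"grip":[0,0,0,0,0]}' 60;python3 -c "
from h import *
plan([.5346,-.1093,.078],94.5,1)"
```

```text
time_s: 23.32
eef_pos: [0.535, -0.109, 0.0789]
tool_rot: [[-0.079, 0.997, 0.001], [0.997, 0.079, -0.001], [-0.001, 0.001, -1.0]]
wrist_force: [0.5, 0.3, -0.4]
width: 0.0145
yaw 94.5 tilt 0.09 turn -0.0 pos [ 0.535  -0.109   0.0789]
linear [[-0.0002, -0.0004, 0.0009]] dr [0.08, 0.04, 0.01]
```

```bash
python3 -m handwheel '{"linear":[[0,-0.0004,0.005],[0,0,0.004],[0,0,0]],"dr":[[0,0,0],[0,0,0],[0,0,0]],"grip":[0,0,0]}' 80;python3 -m handwheel '{"linear":[[0,0,0.004],[0,0,0.003]],"dr":[[0,0,0],[0,0,0]],"grip":[0,0]}' 80;python3 -m handwheel '{"linear":[[0,0,0.003],[0,0,0.003]],"dr":[[0,0,0],[0,0,0]],"grip":[0,0]}' 80
```

```text
time_s: 23.7
eef_pos: [0.5349, -0.1093, 0.0698]
tool_rot: [[-0.079, 0.997, 0.002], [0.997, 0.079, -0.001], [-0.001, 0.002, -1.0]]
wrist_force: [-1.3, -0.1, -0.9]
width: 0.0132
time_s: 23.95
eef_pos: [0.535, -0.1095, 0.063]
tool_rot: [[-0.079, 0.997, 0.003], [0.997, 0.079, -0.001], [-0.002, 0.003, -1.0]]
wrist_force: [-1.0, 0.8, 1.7]
width: 0.0132
time_s: 24.2
eef_pos: [0.5351, -0.1096, 0.0621]
tool_rot: [[-0.079, 0.997, 0.004], [0.997, 0.079, -0.002], [-0.003, 0.004, -1.0]]
wrist_force: [-11.1, 3.7, 32.8]
width: 0.0134
```

```bash
python3 -m handwheel '{"linear":[[0,0,-0.001],[0,0,0],[0,0,0],[0,0,-0.03],[0,0,-0.04],[0,0,-0.03],[0,-0.02,-0.03],[0,0,0]],"dr":[[0,0,0],[0,0,0],[0,0,0],[0,0,0],[0,0,0],[0,0,0],[0,0,0],[0,0,0]],"grip":[30,50,50,60,100,100,100,100]}' 60; cat >> h.py <<'E'
SEAT={'holder':(530.1,-163.1),'square':(533.7,-108.4),'bracket':(477.7,-134.0),'caliper':(618.8,-169.9),'depth_gauge':(590.4,-88.7)}
def home(P,n):
  x,y=SEAT[n];q=P.reshape(-1,3);l=tol(q[:,:2],(x,y,4.5));m=(sd(l,SH[n])<-2);b=(abs(l[:,0])<6)&(abs(l[:,1])<5)
  m&=~((abs(l[:,0])<13)&(abs(l[:,1])<12))
  bb=(q[:,2]>69.5)&(q[:,2]<76)&(abs(l[:,0])<20)&(abs(l[:,1])<16);c=np.percentile(l[bb],[1,99],axis=0).mean(0) if bb.sum()>20 else None
  f=q[(abs(q[:,2]-58)<2.5)&(sd(l,SH[n])>4)&(sd(l,SH[n])<9)]
  print(n,'plate z',np.percentile(q[m,2],[5,25,50,75,95]).round(1),'foam',np.median(f[:,2]).round(2),'block',np.median(q[b,2]).round(1),'off',None if c is None else c.round(2))
E
python3 -c "
from h import *
shot('w13')
a,P=load('w13')
home(P,'holder');home(P,'square')
plan([.575,-.405,.15],63.5,8)"
```

```text
time_s: 25.2
eef_pos: [0.5145, -0.1108, 0.1943]
tool_rot: [[-0.079, 0.997, 0.002], [0.997, 0.079, -0.001], [-0.001, 0.001, -1.0]]
wrist_force: [0.6, -1.3, -0.3]
width: 0.0857
25.2 [ 0.5145 -0.1108  0.1943] [ 0.6 -1.3 -0.3] 0.08568573685407868
holder plate z [ 58.1 209.1 242.4 260.4 262.8] foam 57.93 block 72.2 off [-0.31  0.48]
square plate z [57.8 58.  58.1 58.3 58.6] foam 57.94 block 72.2 off [-0.06 -0.26]
yaw 94.5 tilt 0.01 turn -31.0 pos [ 0.5143 -0.1105  0.1929]
linear [[-0.0373, 0.0047, 0.0054], [-0.0369, 0.0072, 0.0054], [-0.0363, 0.0096, 0.0054], [-0.0356, 0.0121, 0.0054], [-0.0347, 0.0145, 0.0054], [-0.0336, 0.0168, 0.0054], [-0.0324, 0.019, 0.0054], [-0.0311, 0.0212, 0.0054]] dr [-0.0, 0.0, 3.88]
```

View pics/w13.png

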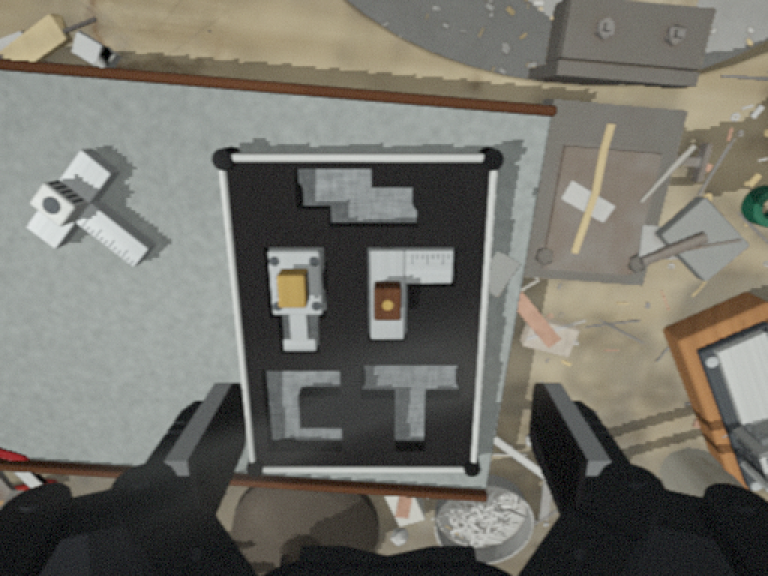

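The holder at (295,295) and square at (410,290) sit flush. Next is the bracket.

```bash
python3 -m handwheel '{"linear":[[-0.0373,0.0047,0.004],[-0.037,0.007,0.004],[-0.0363,0.0096,0.004],[-0.0356,0.012,0.004],[-0.0347,0.0145,0.004],[-0.0336,0.017,0.004],[-0.0325,0.019,0.004],[-0.031,0.021,0.004],[0,0,0],[0,0,0]],"dr":[[0,0,3.9],[0,0,3.9],[0,0,3.9],[0,0,3.9],[0,0,3.9],[0,0,3.9],[0,0,3.9],[0,0,3.9],[0,0,0],[0,0,0]],"grip":[100,100,100,100,100,100,100,100,100,100]}' 60;python3 - <<'E'
from h import *
shot('w14');a,P=load('w14')
print(fitpart(P,'bracket',(587.2,-410.7),[-26.5],rad=45))
plan([.587,-.4107,.11],63.5,2)
E
```

```text
time_s: 26.5
eef_pos: [0.5722, -0.4093, 0.1354]
tool_rot: [[0.463, 0.886, -0.019], [0.886, -0.463, 0.019], [0.008, -0.025, -1.0]]
wrist_force: [0.3, -0.8, 0.3]
width: 0.0854
26.5 [ 0.5722 -0.4093  0.1354] [ 0.3 -0.8  0.3] 0.0853669773505699
(array([ 587.3 , -411.03,  -26.35]), np.float64(103.5), 1705, 607)
yaw 62.4 tilt 1.54 turn 1.1 pos [ 0.5721 -0.4093  0.1354]
linear [[0.0027, 0.0073, 0.0125], [0.0027, 0.0071, 0.0126]] dr [-0.73, -0.24, -0.54]
```

View pics/w14.png

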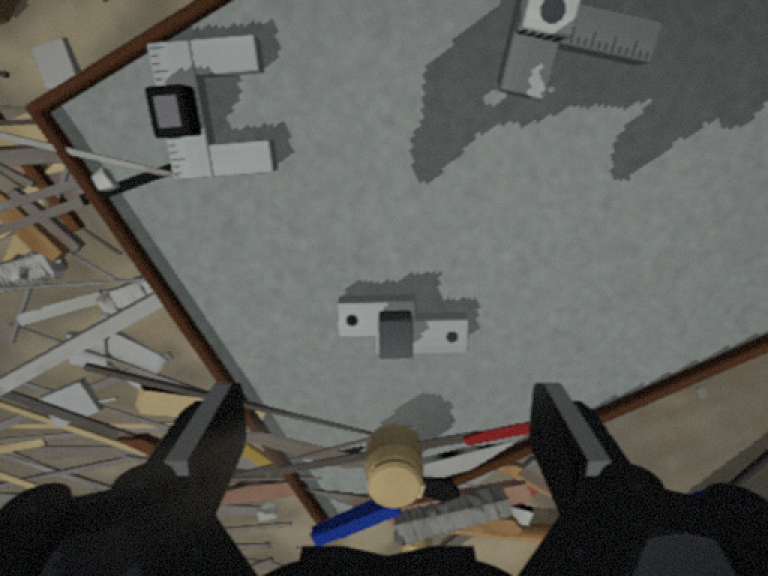

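```bash
python3 -m handwheel '{"linear":[[0.002,0.007,0.010],[0.002,0.007,0.010],[0,0,0],[0,0,0]],"dr":[[-0.75,-0.25,-0.8],[-0.75,-0.25,-0.5],[0,0,0],[0,0,0]],"grip":[50,50,50,50]}' 60;python3 -c "
from h import *
plan([.5876,-.4123,.055],63.65,3)"
```

```text
time_s: 27.05
eef_pos: [0.5878, -0.4086, 0.1139]
tool_rot: [[0.438, 0.899, 0.002], [0.899, -0.438, -0.001], [-0.0, 0.002, -1.0]]
wrist_force: [0.0, 0.9, -0.1]
width: 0.0427
yaw 64.0 tilt 0.12 turn -0.4 pos [ 0.5878 -0.4086  0.1139]
linear [[-0.0011, 0.0004, 0.0196], [-0.0011, 0.0005, 0.0196], [-0.0011, 0.0005, 0.0196]] dr [0.04, 0.0, 0.13]
```

```bash
python3 -m handwheel '{"linear":[[-0.0025,0,0.02],[-0.001,0,0.02],[0,0,0.015],[0,0,0],[0,0,0]],"dr":[[0,0,0.3],[0,0,0],[0,0,0],[0,0,0],[0,0,0]],"grip":[50,50,50,50,50]}' 60;python3 -c "
from h import *
plan([.5876,-.4123,.055],63.65,1)"
```

```text
time_s: 27.68
eef_pos: [0.5856, -0.4123, 0.0552]
tool_rot: [[0.443, 0.896, 0.001], [0.896, -0.443, -0.001], [-0.0, 0.002, -1.0]]
wrist_force: [-0.3, -0.1, -0.5]
width: 0.0424
yaw 63.7 tilt 0.11 turn -0.0 pos [ 0.5856 -0.4123  0.0552]
linear [[0.0009, 0.0017, 0.0002]] dr [0.1, 0.03, 0.02]
```

```bash
python3 -m handwheel '{"linear":[[0.001,0.0017,0.0005],[0,0,0],[0,0,0],[0,0,0],[0,0,0],[0,0,0]],"dr":[[0,0,0],[0,0,0],[0,0,0],[0,0,0],[0,0,0],[0,0,0]],"grip":[50,50,0,0,0,0]}' 60;python3 -m handwheel '{"linear":[[0,0,-0.01],[0,0,-0.03],[0,0,-0.03],[0,0,-0.02],[0,0,0]],"dr":[[0,0,0],[0,0,0],[0,0,0],[0,0,0],[0,0,0]],"grip":[0,0,0,0,0]}' 60;python3 -c "
from h import *
plan([.4786,-.1349,.15],94.5,8)"
```

```text
time_s: 28.42
eef_pos: [0.5887, -0.4129, 0.0571]
tool_rot: [[0.443, 0.896, 0.004], [0.896, -0.443, -0.004], [-0.002, 0.005, -1.0]]
wrist_force: [-0.6, 0.8, -1.1]
width: 0.0138
time_s: 29.05
eef_pos: [0.5882, -0.4124, 0.1509]
tool_rot: [[0.443, 0.896, 0.004], [0.896, -0.443, -0.003], [-0.001, 0.005, -1.0]]
wrist_force: [0.3, 0.1, -1.6]
width: 0.0139
yaw 63.7 tilt 0.28 turn 30.8 pos [ 0.5882 -0.4124  0.1509]
linear [[0.025, -0.0277, -0.0001], [0.0268, -0.0259, -0.0], [0.0285, -0.0241, -0.0], [0.0301, -0.0221, 0.0], [0.0315, -0.02, 0.0], [0.0327, -0.0179, 0.0001], [0.0339, -0.0156, 0.0001], [0.0348, -0.0133, 0.0001]] dr [0.03, 0.02, -3.85]
```

```bash
python3 -m handwheel '{"linear":[[0.025,-0.0277,0],[0.027,-0.026,0],[0.0285,-0.024,0],[0.030,-0.022,0],[0.0315,-0.020,0],[0.0327,-0.018,0],[0.034,-0.0156,0],[0.0348,-0.013,0],[0,0,0],[0,0,0]],"dr":[[0,0,-3.85],[0,0,-3.85],[0,0,-3.85],[0,0,-3.85],[0,0,-3.85],[0,0,-3.85],[0,0,-3.85],[0,0,-3.85],[0,0,0],[0,0,0]],"grip":[0,0,0,0,0,0,0,0,0,0]}' 60;python3 - <<'E'
from h import *
plan([.4786,-.1349,.11],94.5,2)
shot('w15');a,P=load('w15');q=held(P,a,-9,5)
m=(abs(q[...,2]-5)<2)&(q[...,0]>-40)&(q[...,0]<45)&(q[...,1]<-8.5)&(q[...,1]>-30)
print(cv2.minAreaRect(q[m][:,:2].astype(np.float32)))
print(fitcut(P,'bracket',(477.7,-134),4.5))
E
```

```text
time_s: 30.3
eef_pos: [0.4686, -0.125, 0.1418]
tool_rot: [[-0.094, 0.996, -0.006], [0.996, 0.094, 0.003], [0.004, -0.005, -1.0]]
wrist_force: [-0.1, -0.0, -0.0]
width: 0.0135
yaw 95.4 tilt 0.37 turn -0.9 pos [ 0.4686 -0.125   0.1418]
linear [[-0.0055, 0.0046, 0.0158], [-0.0054, 0.0046, 0.0159]] dr [-0.15, -0.11, 0.45]
30.3 [ 0.4686 -0.125   0.1418] [-0.1 -0.  -0. ] 0.013536211248638928
blocktop z -8.93 y [-12.28 -11.9    7.93  10.4 ]
plate z 5.05 x [-34.08 -26.49  36.38  37.07] y [-16.4  -16.03  11.15  45.89]
((-6.393490791320801, -12.451498031616211), (7.879777908325195, 40.95193099975586), 89.90363311767578)
(array([ 480.41, -133.57,    9.38]), np.float64(185.1), 7146, 3064, np.float64(-0.03))
```

View pics/w15.png

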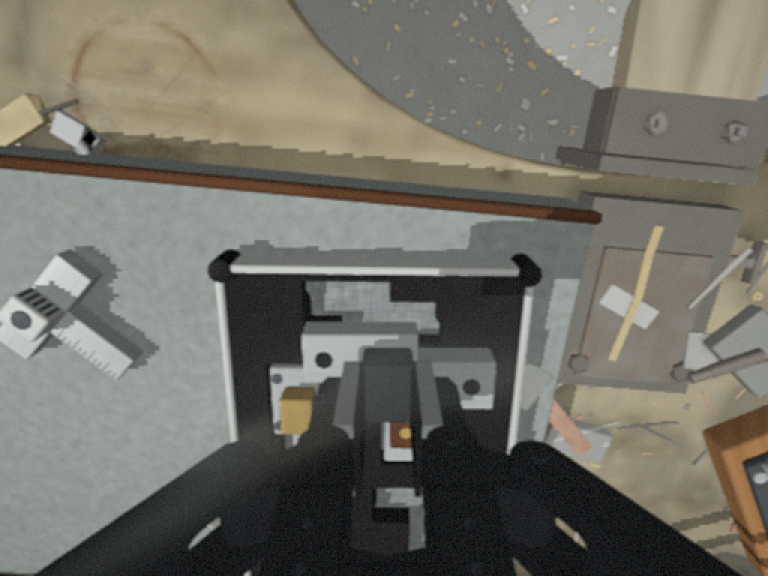

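```bash
python3 -m handwheel '{"linear":[[-0.005,0.005,0.012],[-0.005,0.005,0.012],[0,0,0.004],[0,0,0],[0,0,0]],"dr":[[-0.15,-0.1,0.5],[-0.15,-0.1,0.4],[0,0,0],[0,0,0],[0,0,0]],"grip":[0,0,0,0,0]}' 60;python3 -c "
from h import *
plan([.480,-.1348,.08],94.5,3)"
```

```text
time_s: 30.98
eef_pos: [0.4804, -0.137, 0.1101]
tool_rot: [[-0.073, 0.997, -0.002], [0.997, 0.073, 0.001], [0.001, -0.002, -1.0]]
wrist_force: [-0.8, 0.1, -0.4]
width: 0.0137
yaw 94.2 tilt 0.12 turn 0.3 pos [ 0.4804 -0.137   0.1101]
linear [[0.0007, -0.0001, 0.01], [0.0007, -0.0001, 0.01], [0.0008, -0.0001, 0.01]] dr [-0.03, -0.02, -0.1]
```

```bash
python3 -m handwheel '{"linear":[[0.002,-0.0005,0.008],[0,0,0.012],[0,0,0.009],[0,0,0],[0,0,0]],"dr":[[-0.1,0,-0.3],[0,0,0],[0,0,0],[0,0,0],[0,0,0]],"grip":[0,0,0,0,0]}' 60;python3 -c "
from h import *
plan([.480,-.1348,.08],94.5,1);shot('w16');a,P=load('w16');held(P,a,-9,5);print(fitcut(P,'bracket',(477.7,-134),4.5))"
```

```text
time_s: 31.6
eef_pos: [0.4796, -0.1346, 0.0792]
tool_rot: [[-0.079, 0.997, 0.0], [0.997, 0.079, 0.001], [0.001, 0.0, -1.0]]
wrist_force: [0.3, -0.4, -1.3]
width: 0.0139
yaw 94.5 tilt 0.06 turn -0.0 pos [ 0.4796 -0.1346  0.0792]
linear [[-0.0003, 0.0004, -0.0008]] dr [0.02, -0.06, 0.05]
31.6 [ 0.4796 -0.1346  0.0792] [ 0.3 -0.4 -1.3] 0.01394377476679224
blocktop z -8.90 y [-12.28 -11.83   8.01  11.15]
plate z 5.06 x [-27.25 -26.47  36.29  37.08] y [-16.52 -16.09  11.34  59.21]
(array([ 480.39, -132.97,    9.96]), np.float64(164.3), 15169, 3168, np.float64(-0.03))
```

```bash
python3 -m handwheel '{"linear":[[0,0.0004,0.005],[0,0,0.003],[0,0,0]],"dr":[[0,0,0],[0,0,0],[0,0,0]],"grip":[0,0,0]}' 80;python3 -m handwheel '{"linear":[[0,0,0.004],[0,0,0.004]],"dr":[[0,0,0],[0,0,0]],"grip":[0,0]}' 80;python3 -m handwheel '{"linear":[[0,0,0.003],[0,0,0.003]],"dr":[[0,0,0],[0,0,0]],"grip":[0,0]}' 80
```

```text
time_s: 32.02
eef_pos: [0.4803, -0.1347, 0.0712]
tool_rot: [[-0.079, 0.997, 0.001], [0.997, 0.079, 0.0], [0.0, 0.001, -1.0]]
wrist_force: [0.5, -0.6, -1.4]
width: 0.0131
time_s: 32.28
eef_pos: [0.481, -0.135, 0.0635]
tool_rot: [[-0.079, 0.997, 0.003], [0.997, 0.079, -0.0], [-0.0, 0.003, -1.0]]
wrist_force: [-0.1, 0.1, 1.0]
width: 0.013
time_s: 32.52
eef_pos: [0.4811, -0.1351, 0.0629]
tool_rot: [[-0.08, 0.997, 0.004], [0.997, 0.08, -0.001], [-0.002, 0.004, -1.0]]
wrist_force: [-11.1, 4.1, 36.8]
width: 0.013
```

```bash
python3 -m handwheel '{"linear":[[0,0,-0.001],[0,0,0],[0,0,0],[0,0,-0.03],[0,0,-0.04],[0,0,-0.03],[0,-0.02,-0.03],[0,0,0]],"dr":[[0,0,0],[0,0,0],[0,0,0],[0,0,0],[0,0,0],[0,0,0],[0,0,0],[0,0,0]],"grip":[30,50,50,60,100,100,100,100]}' 60; 
python3 -c "
from h import *
shot('w17')
a,P=load('w17')
for n in ['holder','square','bracket']: home(P,n)
plan([.472,-.423,.15],70,8)"
```

```text
time_s: 33.52
eef_pos: [0.4598, -0.1364, 0.195]
tool_rot: [[-0.08, 0.997, -0.0], [0.997, 0.08, 0.001], [0.001, -0.0, -1.0]]
wrist_force: [0.4, -0.6, -0.6]
width: 0.0854
33.525 [ 0.4598 -0.1364  0.195 ] [ 0.4 -0.6 -0.6] 0.0854397842544777
holder plate z [57.8 58.  58.3 58.5 59. ] foam 57.87 block 72.2 off [-0.18  0.17]
square plate z [57.8 58.  58.1 58.3 58.6] foam 57.87 block 72.2 off [-0.25  0.08]
bracket plate z [57.9 58.1 58.3 58.4 58.6] foam 57.99 block 72.3 off [ 1.21 -0.2 ]
yaw 94.6 tilt 0.14 turn -24.6 pos [ 0.4597 -0.1361  0.1936]
linear [[-0.0359, -0.0013, 0.0054], [-0.0359, 0.0006, 0.0054], [-0.0358, 0.0025, 0.0054], [-0.0356, 0.0044, 0.0054], [-0.0353, 0.0063, 0.0054], [-0.0349, 0.0082, 0.0054], [-0.0345, 0.0101, 0.0054], [-0.0339, 0.0119, 0.0054]] dr [-0.01, -0.01, 3.07]
```

View pics/w17.png

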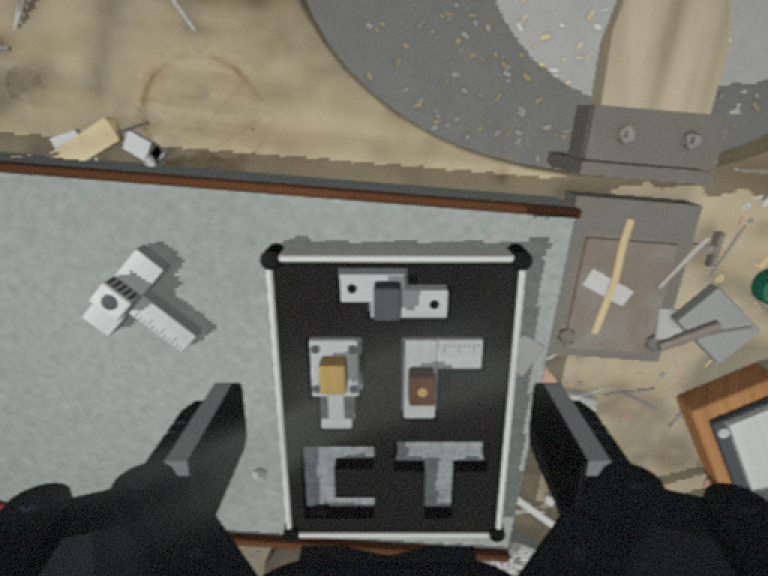

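```bash
python3 -m handwheel '{"linear":[[-0.036,-0.0013,0.004],[-0.036,0.0006,0.004],[-0.036,0.0025,0.004],[-0.0356,0.0045,0.004],[-0.0353,0.0063,0.004],[-0.035,0.008,0.004],[-0.0345,0.010,0.004],[-0.034,0.012,0.004],[0,0,0],[0,0,0]],"dr":[[0,0,3.1],[0,0,3.1],[0,0,3.1],[0,0,3.1],[0,0,3.1],[0,0,3.1],[0,0,3.1],[0,0,3.1],[0,0,0],[0,0,0]],"grip":[100,100,100,100,100,100,100,100,100,100]}' 60;python3 - <<'E'
from h import *
shot('w18');a,P=load('w18')
r=fitpart(P,'caliper',(486.1,-427.9),[-20],rad=50);print(r)
x,y,w=r[0];R=Rdown(np.radians(w+90));t=np.array([x,y,0])-R[:,0]*1.0+R[:,1]*.95;print(t)
plan([t[0]/1000,t[1]/1000,.11],w+90,2)
E
```

```text
time_s: 34.83
eef_pos: [0.4684, -0.4268, 0.1376]
tool_rot: [[0.358, 0.934, -0.018], [0.934, -0.357, 0.023], [0.015, -0.025, -1.0]]
wrist_force: [-0.8, -0.3, -0.2]
width: 0.085
34.825 [ 0.4684 -0.4268  0.1376] [-0.8 -0.3 -0.2] 0.0849842670175804
(array([ 455.19, -446.72,  -23.41]), np.float64(35.3), 2147, 658)
[ 455.66449297 -448.01512796    0.        ]
yaw 69.1 tilt 1.65 turn -2.5 pos [ 0.4684 -0.4266  0.1377]
linear [[-0.0125, -0.0018, 0.0137], [-0.0124, -0.0017, 0.0138]] dr [-0.72, -0.41, 1.24]
```

View pics/w18.png

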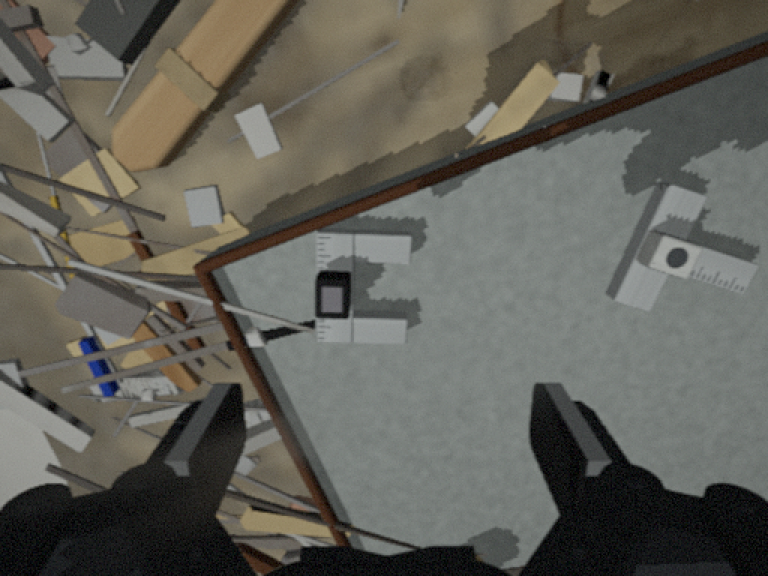

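```bash
python3 - <<'E'
from h import *
a,P=load('w18')
q=P.reshape(-1,3);R=Rdown(np.radians(66.6));d=q-np.array([455.2,-446.7,0]);X=d@R[:,0];Y=d@R[:,1]
xs=range(-64,44,4)
print('      '+' '.join('%3d'%x for x in xs))
for y in range(-44,48,4):
    print('%4d  '%y+' '.join('%3d'%np.max(q[m,2]) if (m:=(abs(X-x)<2)&(abs(Y-y)<2)&(q[:,2]<110)).any() else '  .' for x in xs))
E
```

```text
-64 -60 -56 -52 -48 -44 -40 -36 -32 -28 -24 -20 -16 -12  -8  -4   0   4   8  12  16  20  24  28  32  36  40
 -44    0   0   0   0   0   0   0   0   0   0   0   0   0   0   0   0   0   0  46  47  48  48  48  47  47  41  40
 -40    0   0   0   0   0   0   0   0   0   0   0   0   0   0   0   0  46  47  48  48  48  47  45  40  40  40  40
 -36    0   0   0   0   0   0   0   0   0   0   0   0   0   0  47  48  48  48  47  47  40  40  40  40  40  40  40
 -32    0   0   0   0   0   0   0   0   0   0   0  44  47  48  48  48  47  47  41  40  39  40  40  40  40  40  40
 -28    2   1   0   0   0   0   0   0   0  47  48  48  48  48  51  52  52  52  51  51  51  52  52  52  52  51  40
 -24    4   3   1   0   0   0   0  47  48  48  48  48  47  47  51  52  52  52  52  52  52  52  52  52  52  51  40
 -20    4   5   4   3  43  48  48  48  48  47  47  40  40  40  52  52  52  52  52  52  52  52  52  52  52  51  40
 -16    8   7  46  47  48  48  48  47  47  41  40  40  40  40  52  52  52  52  52  52  52  52  51  52  52  51  40
 -12   47  48  48  48  48  47  40  40  40  39  40  40  40  40  63  65  64  64  6
[... 929 characters left out ...]
  52  52  52  40
  24   38  39  48  48  47  54  56  57  55  42  42  41  41  41  52  52  52  52  52  52  52  52  52  52  52  52  40
  28   39  39  47  48  48  46  57  57  56  43  42  41  40  51  51  51  51  52  52  51  52  51  51  51  52  51  40
  32    .  43  46  47  48  46   .  44  43  41  41  40  40  40  40  40  40  40  51  40  40  40  40  41  40  41  40
  36   45  45  46  47  48  47  40  40  40  40  40  40  40  40  40  40  40  40  40  40  40  40  40  40  40  40  40
  40   45  44   .   .  47  47  44  40  40  39  40  40  40  40  40  40  40  40  40  40  40  40  40  40  40  40  40
  44    .   .   .   .  47  48  47  40  40  40  40  40  40  40  40  40  40  40  40  40  40  40  40  40  40  40  40
```

```bash
python3 -m handwheel '{"linear":[[-0.0125,-0.002,0.010],[-0.0125,-0.002,0.010],[0,0,0],[0,0,0]],"dr":[[-0.7,-0.4,1.25],[-0.7,-0.4,1.25],[0,0,0],[0,0,0]],"grip":[45,45,45,45]}' 60;python3 -c "
from h import *
plan([.4557,-.448,.055],66.6,3)"
```

```text
time_s: 35.38
eef_pos: [0.4566, -0.4436, 0.1173]
tool_rot: [[0.393, 0.92, 0.0], [0.92, -0.393, 0.002], [0.002, -0.001, -1.0]]
wrist_force: [-0.7, -0.1, -0.1]
width: 0.0385
yaw 66.9 tilt 0.10 turn -0.3 pos [ 0.4566 -0.4436  0.1173]
linear [[-0.0015, 0.0003, 0.0208], [-0.0015, 0.0003, 0.0208], [-0.0015, 0.0003, 0.0208]] dr [-0.01, -0.03, 0.08]
```

```bash
python3 -m handwheel '{"linear":[[-0.003,0,0.02],[-0.0015,0,0.02],[0,0,0.017],[0,0,0],[0,0,0]],"dr":[[0,0,0.2],[0,0,0],[0,0,0],[0,0,0],[0,0,0]],"grip":[45,45,45,45,45]}' 60;python3 -c "
from h import *
plan([.4557,-.448,.055],66.6,1)"
```

```text
time_s: 36.0
eef_pos: [0.4582, -0.4464, 0.0623]
tool_rot: [[0.392, 0.92, 0.003], [0.92, -0.392, -0.002], [-0.0, 0.004, -1.0]]
wrist_force: [-0.3, -0.0, -0.8]
width: 0.0385
yaw 66.9 tilt 0.22 turn -0.3 pos [ 0.4582 -0.4464  0.0623]
linear [[-0.0025, -0.0017, 0.0073]] dr [0.22, 0.0, 0.33]
```

```bash
python3 -m handwheel '{"linear":[[-0.0025,-0.002,0.0072],[0,0,0],[0,0,0],[0,0,0],[0,0,0],[0,0,0]],"dr":[[0.2,0,0.3],[0,0,0],[0,0,0],[0,0,0],[0,0,0],[0,0,0]],"grip":[45,45,0,0,0,0]}' 60;python3 -m handwheel '{"linear":[[0,0,-0.01],[0,0,-0.03],[0,0,-0.03],[0,0,-0.02],[0,0,0]],"dr":[[0,0,0],[0,0,0],[0,0,0],[0,0,0],[0,0,0]],"grip":[0,0,0,0,0]}' 60;python3 -c "
from h import *
plan([.605,-.170,.15],94.5,8)"
```

```text
time_s: 36.75
eef_pos: [0.4559, -0.4489, 0.0565]
tool_rot: [[0.397, 0.918, 0.002], [0.918, -0.397, -0.003], [-0.002, 0.003, -1.0]]
wrist_force: [-0.4, -0.2, -0.3]
width: 0.014
time_s: 37.38
eef_pos: [0.4554, -0.4485, 0.1507]
tool_rot: [[0.397, 0.918, 0.001], [0.918, -0.397, -0.002], [-0.002, 0.002, -1.0]]
wrist_force: [1.0, -0.2, -2.0]
width: 0.0139
yaw 66.6 tilt 0.15 turn 27.9 pos [ 0.4554 -0.4485  0.1507]
linear [[0.0394, 0.0034, 0.0], [0.0391, 0.0057, 0.0], [0.0387, 0.0081, 0.0001], [0.0381, 0.0104, 0.0001], [0.0374, 0.0127, 0.0001], [0.0366, 0.015, 0.0001], [0.0356, 0.0172, 0.0001], [0.0345, 0.0193, 0.0001]] dr [0.01, 0.02, -3.48]
```

```bash
python3 -m handwheel '{"linear":[[0.0394,0.0034,0],[0.039,0.0057,0],[0.0387,0.008,0],[0.038,0.0104,0],[0.0374,0.0127,0],[0.0366,0.015,0],[0.0356,0.017,0],[0.0345,0.0193,0],[0,0,0],[0,0,0]],"dr":[[0,0,-3.48],[0,0,-3.48],[0,0,-3.48],[0,0,-3.48],[0,0,-3.48],[0,0,-3.48],[0,0,-3.48],[0,0,-3.48],[0,0,0],[0,0,0]],"grip":[0,0,0,0,0,0,0,0,0,0]}' 60;python3 - <<'E'
from h import *
shot('w19');a,P=load('w19');q=held(P,a,-9.5,4.5)
m=(abs(q[...,2]-4.5)<2)&(q[...,0]>-12)&(q[...,0]<45)&(q[...,1]<-12)&(q[...,1]>-35)
print(cv2.minAreaRect(q[m][:,:2].astype(np.float32)))
for n in ['caliper']: print(fitcut(P,n,SEAT[n],4.5))
plan([.62,-.171,.11],94.5,2)
E
```

```text
time_s: 38.62
eef_pos: [0.602, -0.1594, 0.1406]
tool_rot: [[-0.091, 0.996, -0.012], [0.996, 0.091, 0.004], [0.005, -0.011, -1.0]]
wrist_force: [-0.1, -0.2, -1.0]
width: 0.0139
38.625 [ 0.602  -0.1594  0.1406] [-0.1 -0.2 -1. ] 0.01385454247280363
blocktop z -9.62 y [-11.44 -11.05   8.37   8.94]
plate z 4.33 x [-13.86  -7.38  36.5   37.24] y [-29.27 -28.92  26.26  39.46]
((14.727294921875, -20.738231658935547), (17.155311584472656, 45.04890441894531), 89.5008544921875)
(array([ 623.06, -169.72,    4.6 ]), np.float64(45.9), 6794, 1967, np.float64(-0.02))
yaw 95.2 tilt 0.71 turn -0.7 pos [ 0.6019 -0.1594  0.1407]
linear [[-0.0067, 0.0087, 0.0152], [-0.0066, 0.0086, 0.0153]] dr [-0.32, -0.15, 0.35]
```

View pics/w19.png

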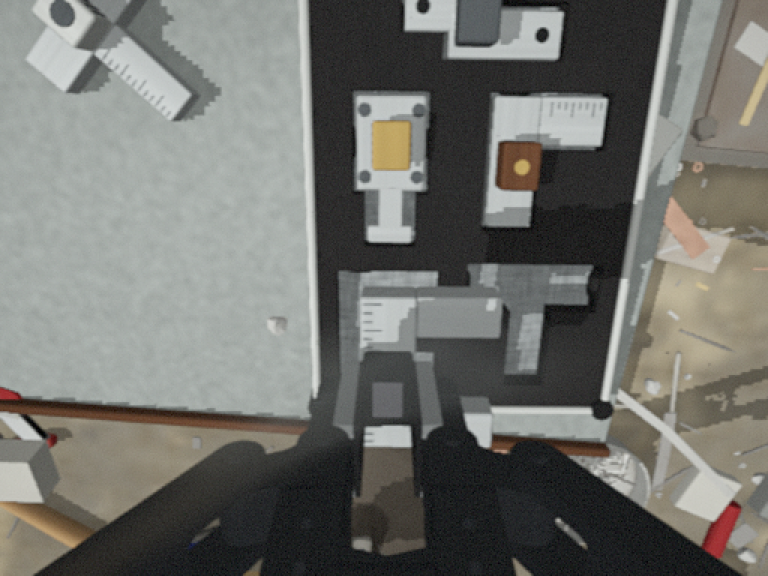

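```bash
python3 - <<'E'
from h import *
for w in ['w10','w13','w17','w1','w19']:
    a,P=load(w)
    for n in ['caliper','depth_gauge']:
        try:print(w,n,fitcut(P,n,SEAT[n],4.5,fixyaw=True))
        except Exception as e:print(w,n,e)
    l=tol(P.reshape(-1,3)[:,:2],(*SEAT['caliper'],4.5));z=P.reshape(-1,3)[:,2]
    # near wall (x=-30) and side wall y=-11 transition
    for nm,m,ax in [('x-',(abs(l[:,1])<7)&(abs(l[:,0]+30)<8),0),('y-',(abs(l[:,0])<20)&(abs(l[:,1]+11)<8),1),('x+',(l[:,1]>-5)&(l[:,1]<30)&(abs(l[:,0]-30)<8),0)]:
        t=l[m&(z>56.5)&(z<59.5)][:,ax];f=l[m&(z>43)&(z<48)][:,ax]
        if len(t)>5 and len(f)>5:print('   ',nm,'top',np.percentile(t,[2,98]).round(1),'floor',np.percentile(f,[2,98]).round(1))
E
```

```text
w10 caliper (array([ 618.92, -169.79,    4.78]), np.float64(30.6), 5666, 1951, np.float64(-0.12))
w10 depth_gauge (array([590.43, -88.76,   5.31]), np.float64(27.8), 7308, 2614, np.float64(-0.16))
    x- top [-37.6 -30.6] floor [-23.7 -22. ]
    y- top [-18.8 -11.2] floor [-10.7  -3.2]
    x+ top [29.6 37.9] floor [22.2 30.4]
w13 caliper (array([ 618.94, -170.18,    4.88]), np.float64(45.0), 5861, 1785, np.float64(-0.13))
w13 depth_gauge (array([590.51, -88.86,   5.56]), np.float64(20.1), 8973, 1906, np.float64(-0.14))
    x- top [-37.3 -29.7] floor [-23.1 -22.1]
    y- top [-18.9 -11. ] floor [-11.2  -3.2]
    x+ top [29.7 37.7] floor [22.1 30.5]
w17 caliper (array([ 618.92, -170.07,    5.42]), np.float64(46.8), 4997, 1544, np.float64(-0.16))
w17 depth_gauge (array([590.44, -88.84,   5.8 ]), np.float64(37.5), 7584, 1505, np.float64(-0.22))
    y- top [-18.8 -11. ] floor [-11.1  -3.2]
    x+ top [29.6 37.8] floor [22.6 30.8]
w1 caliper (array([ 618.67, -169.59,    4.12]), np.float64(140.5), 2548, 912, np.float64(-0.24))
w1 depth_gauge (array([590.28, -88.89,   5.09]), np.float64(139.0), 5400, 1622, np.float64(-0.23))
    x- top [-37.8 -23.1] floor [-23.8 -22.1]
    y- top [-18.8  -6.5] floor [-6. -3.]
w19 caliper (array([ 623.03, -169.73,    4.51]), np.float64(45.9), 6794, 1967, np.float64(-0.02))
w19 depth_gauge (array([590.44, -89.  ,   5.69]), np.float64(26.3), 15020, 3277, np.float64(-0.07))
    x- top [-37.8 -29.9] floor [-26.2 -22.1]
    y- top [-18.9 -11.2] floor [-11.1  -3.1]
```

```bash
python3 -m handwheel '{"linear":[[-0.006,0.009,0.012],[-0.006,0.009,0.012],[0,0,0.004],[0,0,0],[0,0,0]],"dr":[[-0.3,-0.15,0.35],[-0.3,-0.15,0.35],[0,0,0],[0,0,0],[0,0,0]],"grip":[0,0,0,0,0]}' 60;python3 -c "
from h import *
plan([.6202,-.171,.08],94.5,3)"
```

```text
time_s: 39.3
eef_pos: [0.6205, -0.1738, 0.109]
tool_rot: [[-0.072, 0.997, -0.002], [0.997, 0.072, 0.0], [0.0, -0.002, -1.0]]
wrist_force: [0.9, 0.7, -0.4]
width: 0.0139
yaw 94.2 tilt 0.12 turn 0.3 pos [ 0.6205 -0.1738  0.109 ]
linear [[0.001, -0.0, 0.0097], [0.001, -0.0, 0.0097], [0.001, -0.0, 0.0097]] dr [-0.04, -0.01, -0.12]
```

```bash
python3 -m handwheel '{"linear":[[0.0028,-0.0005,0.008],[0,0,0.012],[0,0,0.009],[0,0,0],[0,0,0]],"dr":[[-0.1,0,-0.3],[0,0,0],[0,0,0],[0,0,0],[0,0,0]],"grip":[0,0,0,0,0]}' 60;python3 -c "
from h import *
plan([.6202,-.171,.08],94.5,1);shot('w20');a,P=load('w20');held(P,a,-9.5,4.5)"
```

```text
time_s: 39.92
eef_pos: [0.6195, -0.1703, 0.0782]
tool_rot: [[-0.079, 0.997, -0.0], [0.997, 0.079, 0.0], [0.0, -0.0, -1.0]]
wrist_force: [0.4, 0.5, -2.1]
width: 0.0136
yaw 94.5 tilt 0.02 turn -0.0 pos [ 0.6195 -0.1703  0.0782]
linear [[-0.0007, 0.0006, -0.0018]] dr [-0.0, -0.02, 0.01]
39.925 [ 0.6195 -0.1703  0.0782] [ 0.4  0.5 -2.1] 0.01360487471646167
blocktop z -9.65 y [-11.51 -11.09   8.45   8.87]
plate z 4.33 x [-10.31  -7.36  36.53  40.92] y [-29.47 -28.98  26.38  40.13]
```

View pics/w20.png

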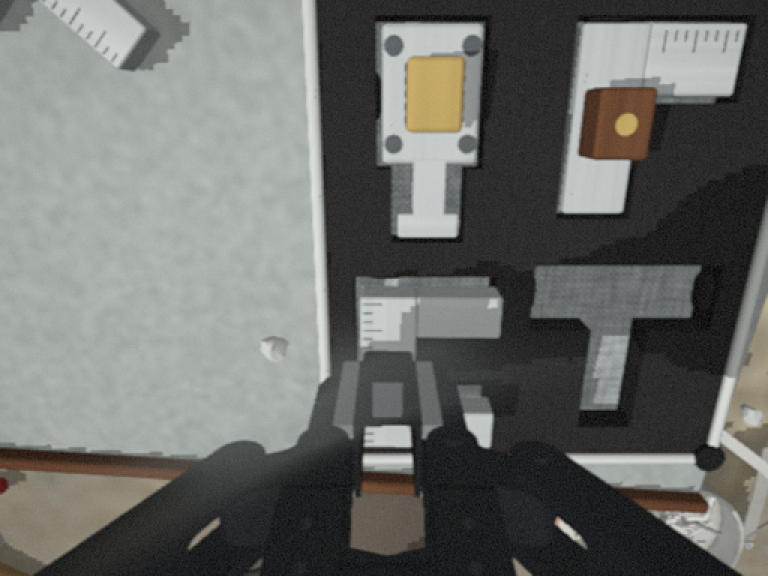

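```bash
python3 -m handwheel '{"linear":[[-0.0007,0.0006,0.004],[0,0,0.003],[0,0,0]],"dr":[[0,0,0],[0,0,0],[0,0,0]],"grip":[0,0,0]}' 80;python3 -c "
from h import *
plan([.6202,-.171,.0623],94.5,1)"
python3 -m handwheel '{"linear":[[0,0,0.004],[0,0,0.004]],"dr":[[0,0,0],[0,0,0]],"grip":[0,0]}' 80;python3 -m handwheel '{"linear":[[0,0,0.003],[0,0,0.003]],"dr":[[0,0,0],[0,0,0]],"grip":[0,0]}' 80
```

```text
time_s: 40.35
eef_pos: [0.6206, -0.1713, 0.0714]
tool_rot: [[-0.079, 0.997, 0.001], [0.997, 0.079, -0.0], [-0.0, 0.001, -1.0]]
wrist_force: [0.8, -0.0, -0.9]
width: 0.0134
yaw 94.5 tilt 0.06 turn -0.0 pos [ 0.6206 -0.1713  0.0714]
linear [[0.0003, -0.0004, 0.0091]] dr [0.05, 0.02, 0.0]
time_s: 40.6
eef_pos: [0.6207, -0.1716, 0.064]
tool_rot: [[-0.079, 0.997, 0.002], [0.997, 0.079, -0.001], [-0.001, 0.002, -1.0]]
wrist_force: [-1.4, 0.1, 0.5]
width: 0.0132
time_s: 40.85
eef_pos: [0.6208, -0.1716, 0.0624]
tool_rot: [[-0.079, 0.997, 0.003], [0.997, 0.079, -0.002], [-0.002, 0.003, -1.0]]
wrist_force: [-9.5, 4.0, 26.1]
width: 0.013
```

```bash
python3 -m handwheel '{"linear":[[0,0,-0.001],[0,0,0],[0,0,0],[0,0,-0.03],[0,0,-0.04],[0,-0.03,-0.03],[0,-0.03,-0.03],[0,0,0]],"dr":[[0,0,0],[0,0,0],[0,0,0],[0,0,0],[0,0,0],[0,0,0],[0,0,0],[0,0,0]],"grip":[30,50,50,60,100,100,100,100]}' 60; 
python3 -c "
from h import *
shot('w21')
a,P=load('w21')
for n in ['holder','square','bracket','caliper']: home(P,n)
print(fitpart(P,'depth_gauge',(493,-295),[52],rad=45))
print(fitcut(P,'depth_gauge',SEAT['depth_gauge'],4.5))"
```

```text
time_s: 41.85
eef_pos: [0.5595, -0.176, 0.1938]
tool_rot: [[-0.079, 0.997, 0.0], [0.997, 0.079, -0.0], [-0.0, 0.0, -1.0]]
wrist_force: [0.5, -0.7, 0.2]
width: 0.0851
41.85 [ 0.5595 -0.176   0.1938] [ 0.5 -0.7  0.2] 0.08512230520106798
holder plate z [ 58.   58.3 266.3 272.1 274.4] foam 57.95 block 72.3 off [-0.13 -0.11]
square plate z [ 57.9  58.1  58.4 260.7 262.8] foam 57.92 block 72.2 off [-0.07 -0.32]
bracket plate z [57.9 58.2 58.3 58.4 58.6] foam 58.03 block 72.3 off [ 1.59 -0.24]
caliper plate z [57.6 57.7 57.9 58.  58.2] foam 57.85 block 72.0 off [-0.68 -0.29]
(array([ 492.88, -294.86,   51.71]), np.float64(95.8), 2198, 574)
(array([590.43, -88.87,   4.43]), np.float64(36.8), 10118, 1935, np.float64(-0.16))
```

View pics/w21.png

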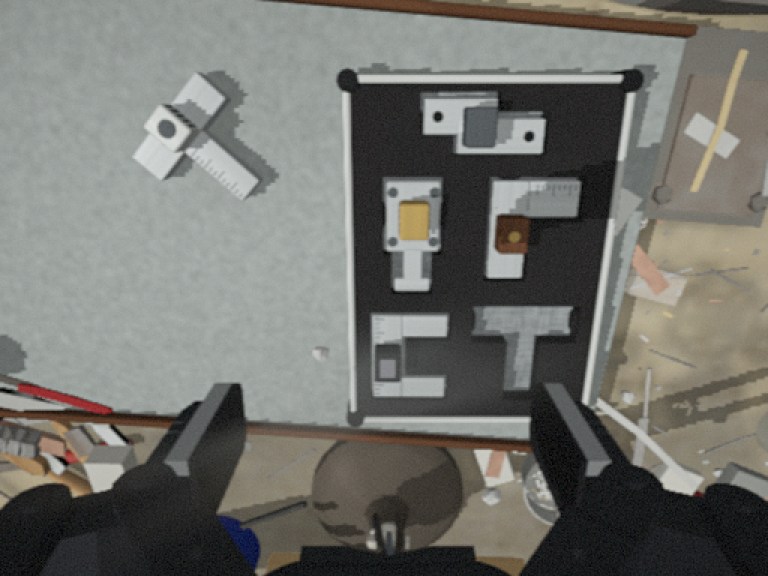

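```bash
python3 -c "
from h import *
plan([.484,-.288,.15],51.7,6)"
```

```text
yaw 94.6 tilt 0.09 turn -42.9 pos [ 0.5597 -0.1757  0.1922]
linear [[-0.0177, -0.0141, 0.007], [-0.0193, -0.0117, 0.007], [-0.0206, -0.0093, 0.007], [-0.0216, -0.0066, 0.007], [-0.0222, -0.0039, 0.007], [-0.0226, -0.0011, 0.007]] dr [-0.01, -0.0, 7.14]
```

```bash
python3 -m handwheel '{"linear":[[-0.0177,-0.014,0.006],[-0.0193,-0.0117,0.006],[-0.0206,-0.0093,0.006],[-0.0216,-0.0066,0.006],[-0.0222,-0.004,0.006],[-0.0226,-0.001,0.006],[0,0,0],[0,0,0]],"dr":[[0,0,7.1],[0,0,7.1],[0,0,7.1],[0,0,7.1],[0,0,7.1],[0,0,7.1],[0,0,0],[0,0,0]],"grip":[100,100,100,100,100,100,100,100]}' 60;python3 - <<'E'
from h import *
shot('w22');a,P=load('w22')
r=fitpart(P,'depth_gauge',(493,-295),[52],rad=60);print(r)
x,y,w=r[0];R=Rdown(np.radians(w));t=np.array([x,y,0])-R[:,0]*1.0+R[:,1]*.95;print(t)
plan([t[0]/1000,t[1]/1000,.11],w,2)
E
```

```text
time_s: 42.9
eef_pos: [0.4835, -0.2871, 0.1411]
tool_rot: [[0.632, 0.775, -0.012], [0.775, -0.631, 0.014], [0.003, -0.018, -1.0]]
wrist_force: [0.3, 0.3, -0.6]
width: 0.0855
42.9 [ 0.4835 -0.2871  0.1411] [ 0.3  0.3 -0.6] 0.0854567380881419
(array([ 493.28, -294.56,   51.61]), np.float64(16.3), 2408, 586)
[ 493.40360077 -295.9337623     0.        ]
yaw 50.8 tilt 1.06 turn 0.8 pos [ 0.4835 -0.287   0.1411]
linear [[-0.0004, 0.007, 0.0154], [-0.0004, 0.0068, 0.0155]] dr [-0.52, -0.08, -0.38]
```

View pics/w22.png

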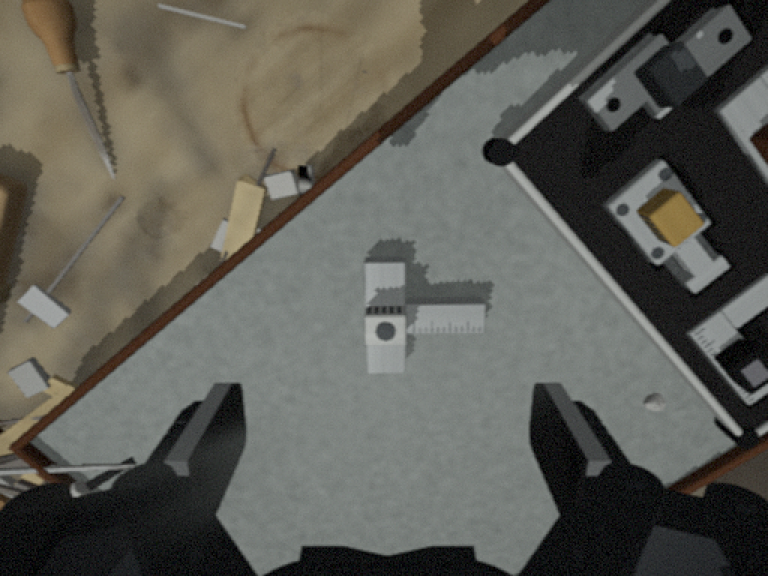

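```bash
python3 -m handwheel '{"linear":[[-0.0015,0.007,0.012],[-0.001,0.007,0.012],[0,0,0],[0,0,0]],"dr":[[-0.5,-0.1,-0.5],[-0.5,-0.1,-0.4],[0,0,0],[0,0,0]],"grip":[50,50,50,50]}' 60;python3 -c "
from h import *
plan([.4934,-.2959,.055],51.7,3)"
```

```text
time_s: 43.45
eef_pos: [0.4945, -0.2965, 0.1147]
tool_rot: [[0.615, 0.789, -0.0], [0.789, -0.615, -0.001], [-0.001, 0.0, -1.0]]
wrist_force: [0.2, 0.2, 0.1]
width: 0.0427
yaw 52.1 tilt 0.03 turn -0.4 pos [ 0.4945 -0.2965  0.1147]
linear [[-0.0, -0.0004, 0.0199], [-0.0, -0.0004, 0.0199], [-0.0, -0.0004, 0.0199]] dr [0.0, 0.01, 0.12]
```

```bash
python3 -m handwheel '{"linear":[[0,-0.001,0.02],[0,0,0.02],[0,0,0.015],[0,0,0],[0,0,0]],"dr":[[0,0,0.4],[0,0,0],[0,0,0],[0,0,0],[0,0,0]],"grip":[50,50,50,50,50]}' 60;python3 -c "
from h import *
plan([.4934,-.2959,.055],51.7,1)"
```

```text
time_s: 44.08
eef_pos: [0.4951, -0.2969, 0.0606]
tool_rot: [[0.62, 0.784, 0.003], [0.784, -0.62, -0.004], [-0.001, 0.005, -1.0]]
wrist_force: [-0.8, -0.1, -0.2]
width: 0.0425
yaw 51.7 tilt 0.27 turn 0.0 pos [ 0.4951 -0.2969  0.0606]
linear [[-0.0002, -0.002, 0.0056]] dr [0.27, 0.04, -0.03]
```

```bash
python3 -m handwheel '{"linear":[[0,-0.002,0.006],[0,0,0],[0,0,0],[0,0,0],[0,0,0],[0,0,0]],"dr":[[0.2,0,0],[0,0,0],[0,0,0],[0,0,0],[0,0,0],[0,0,0]],"grip":[50,50,0,0,0,0]}' 60;python3 -m handwheel '{"linear":[[0,0,-0.01],[0,0,-0.03],[0,0,-0.03],[0,0,-0.02],[0,0,0]],"dr":[[0,0,0],[0,0,0],[0,0,0],[0,0,0],[0,0,0]],"grip":[0,0,0,0,0]}' 60;python3 -c "
from h import *
plan([.578,-.075,.15],4.5,8)"
```

```text
time_s: 44.82
eef_pos: [0.4943, -0.2963, 0.0559]
tool_rot: [[0.62, 0.785, 0.002], [0.785, -0.62, -0.003], [-0.001, 0.004, -1.0]]
wrist_force: [-0.1, 0.0, -0.3]
width: 0.0183
time_s: 45.45
eef_pos: [0.4938, -0.2959, 0.1501]
tool_rot: [[0.62, 0.785, 0.002], [0.785, -0.62, -0.003], [-0.001, 0.003, -1.0]]
wrist_force: [0.2, -0.0, -1.0]
width: 0.0178
yaw 51.7 tilt 0.20 turn -47.2 pos [ 0.4938 -0.2959  0.1501]
linear [[0.0282, -0.0089, -0.0], [0.0271, -0.0117, -0.0], [0.0258, -0.0144, -0.0], [0.0242, -0.017, -0.0], [0.0223, -0.0194, -0.0], [0.0202, -0.0216, -0.0], [0.0178, -0.0236, -0.0], [0.0153, -0.0253, -0.0]] dr [0.03, -0.0, 5.9]
```

```bash
python3 -c "
from h import *
plan([.585,-.132,.155],4.5,7)"
```

```text
yaw 51.7 tilt 0.20 turn -47.2 pos [ 0.4938 -0.2959  0.1501]
linear [[0.0264, -0.0043, -0.0007], [0.0258, -0.0074, -0.0007], [0.0247, -0.0103, -0.0007], [0.0233, -0.0132, -0.0007], [0.0216, -0.0158, -0.0007], [0.0196, -0.0183, -0.0007], [0.0173, -0.0204, -0.0007]] dr [0.03, -0.0, 6.74]
```

```bash
python3 -m handwheel '{"linear":[[0.0264,-0.0043,-0.001],[0.0258,-0.0074,-0.001],[0.0247,-0.0103,-0.001],[0.0233,-0.013,-0.001],[0.0216,-0.016,-0.001],[0.0196,-0.018,-0.001],[0.0173,-0.0204,-0.001],[0,0,0],[0,0,0]],"dr":[[0,0,6.75],[0,0,6.75],[0,0,6.75],[0,0,6.75],[0,0,6.75],[0,0,6.75],[0,0,6.75],[0,0,0],[0,0,0]],"grip":[0,0,0,0,0,0,0,0,0]}' 60;python3 - <<'E'
from h import *
shot('w23');a,P=load('w23');q=held(P,a,-10,4)
m=(abs(q[...,2]-4)<2)&(abs(q[...,0])<45)&(q[...,1]<-11.5)&(q[...,1]>-35)
print(cv2.minAreaRect(q[m][:,:2].astype(np.float32)))
print(fitcut(P,'depth_gauge',SEAT['depth_gauge'],4.5))
plan([.591,-.089,.11],4.5,2)
E
```

```text
time_s: 46.58
eef_pos: [0.5848, -0.1274, 0.1483]
tool_rot: [[0.999, 0.051, -0.01], [0.051, -0.999, 0.003], [-0.01, -0.003, -1.0]]
wrist_force: [-0.1, -0.3, -0.9]
width: 0.0182
46.575 [ 0.5848 -0.1274  0.1483] [-0.1 -0.3 -0.9] 0.01815431124221954
blocktop z -10.25 y [-10.62 -10.35   5.3    5.68]
plate z 3.92 x [-17.02  -9.19  49.32  50.47] y [-32.48 -31.93  26.78  50.14]
((3.1021060943603516, -22.020910263061523), (20.97198486328125, 25.482154846191406), 89.8548355102539)
(array([590.92, -89.47,   4.49]), np.float64(111.1), 16471, 4110, np.float64(0.05))
yaw 2.9 tilt 0.59 turn 1.6 pos [ 0.5848 -0.1274  0.1483]
linear [[0.0043, -0.0189, 0.0192], [0.0044, -0.0189, 0.0191]] dr [-0.1, 0.28, -0.82]
```

View pics/w23.png

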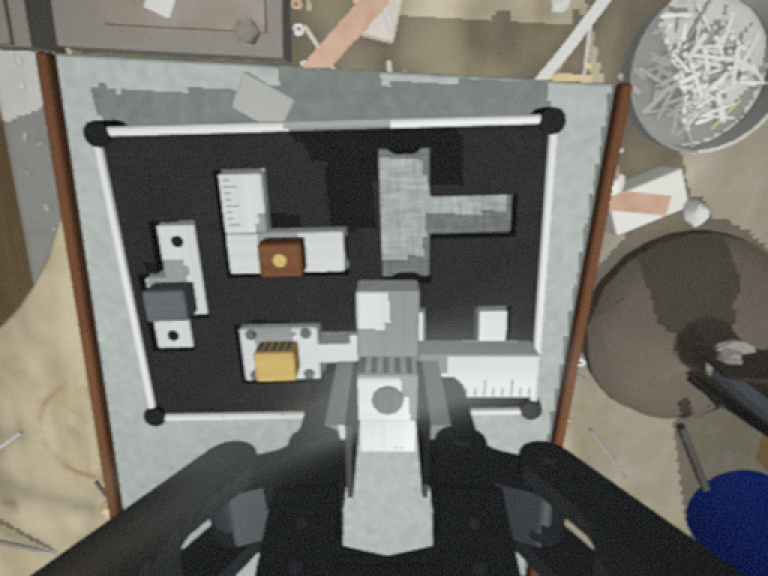

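```bash
python3 - <<'E'
from h import *
a,P=load('w23');q=(P/1000-a["t"])@a["R"]*1000
m=(abs(q[...,2]-4)<1.5)&(abs(q[...,0])<16)&(q[...,1]<-14)&(q[...,1]>-31)
p=q[m]
for lo in range(-31,-14,4):
    s=p[(p[:,1]>lo)&(p[:,1]<lo+4)][:,0];print(lo,s.min().round(2),s.max().round(2))
# block top in x
b=q[(abs(q[...,2]+10.2)<1.5)&(abs(q[...,1]+2)<6)&(abs(q[...,0])<14)][:,0];print(b.min(),b.max())
E
```

```text
-31 -9.27 10.07
-27 -9.39 10.15
-23 -9.49 10.24
-19 -9.62 10.33
-15 -9.49 10.37
-8.659475757221394 9.415725300216643
```

```bash
python3 -m handwheel '{"linear":[[0.003,-0.0175,0.013],[0.003,-0.0175,0.013],[0,0,0.008],[0,0,0],[0,0,0]],"dr":[[-0.1,0.3,-0.8],[-0.1,0.3,-0.8],[0,0,0],[0,0,0],[0,0,0]],"grip":[0,0,0,0,0]}' 60;python3 - <<'E'
from h import *
plan([.5907,-.092,.08],4.5,2)
E
```

```text
time_s: 47.25
eef_pos: [0.5869, -0.0919, 0.1109]
tool_rot: [[0.997, 0.078, -0.001], [0.078, -0.997, 0.0], [-0.001, -0.001, -1.0]]
wrist_force: [-0.7, 0.1, -0.7]
width: 0.018
yaw 4.5 tilt 0.05 turn 0.0 pos [ 0.5869 -0.0919  0.1109]
linear [[0.0019, 0.0002, 0.0155], [0.0019, 0.0002, 0.0155]] dr [-0.02, 0.02, -0.0]
```

```bash
python3 -m handwheel '{"linear":[[0.0035,0,0.01],[0,0,0.01],[0,0,0.009],[0,0,0],[0,0,0]],"dr":[[0,0,0],[0,0,0],[0,0,0],[0,0,0],[0,0,0]],"grip":[0,0,0,0,0]}' 60;python3 - <<'E'
from h import *
plan([.5907,-.092,.08],4.5,1)
shot('w24');a,P=load('w24');q=held(P,a,-10,4)
print(fitcut(P,'depth_gauge',(590.9,-89.5),4.5))
E
```

```text
time_s: 47.88
eef_pos: [0.5909, -0.0928, 0.0801]
tool_rot: [[0.997, 0.077, -0.0], [0.077, -0.997, 0.0], [-0.0, -0.0, -1.0]]
wrist_force: [0.3, 0.4, -0.9]
width: 0.0182
yaw 4.4 tilt 0.01 turn 0.1 pos [ 0.5909 -0.0928  0.0801]
linear [[-0.0002, -0.0008, 0.0001]] dr [-0.01, 0.01, -0.09]
47.875 [ 0.5909 -0.0928  0.0801] [ 0.3  0.4 -0.9] 0.018213199025038034
blocktop z -10.23 y [-10.66 -10.27   5.09   5.56]
plate z 3.93 x [-11.71  -9.24  49.25  50.42] y [-32.57 -31.85  27.14  41.49]
(array([591.16, -93.13,   4.36]), np.float64(80.6), 20474, 1818, np.float64(0.09))
```

View pics/w24.png

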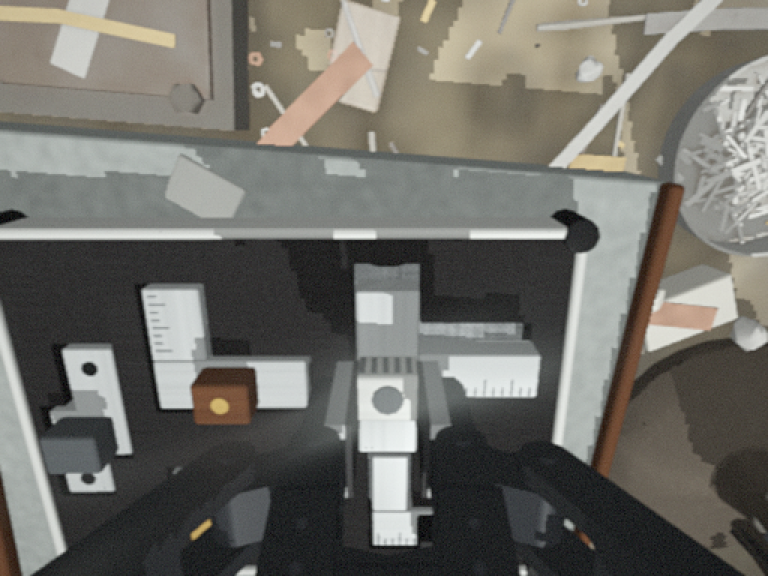

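```bash
python3 - <<'E'
from h import *
for w in ['w23','w24']:
    a,P=load(w);q=P.reshape(-1,3);l=tol(q[:,:2],(590.9,-89.5,4.5));z=q[:,2]
    def e(nm,m,ax):
        t=l[m&(z>57)&(z<59.5)][:,ax];f=l[m&(z<55)&(z>43)][:,ax];print(w,nm,'top',np.percentile(t,[1,99]).round(2) if len(t) else 0,'low',np.percentile(f,[1,99]).round(2) if len(f) else 0)
    e('y+ wall (32)',(abs(abs(l[:,0])-8)<2)&(l[:,1]>25)&(l[:,1]<42),1)
    e('beam y+ wall (10)',(l[:,0]>18)&(l[:,0]<44)&(l[:,1]>4)&(l[:,1]<18),1)
    e('x- wall (-12)',(l[:,1]>14)&(l[:,1]<28)&(l[:,0]<-5)&(l[:,0]>-20),0)
    e('x+ wall (12)',(l[:,1]>14)&(l[:,1]<28)&(l[:,0]>5)&(l[:,0]<20),0)
    e('beam end(52)',(abs(l[:,1])<7)&(l[:,0]>46)&(l[:,0]<60),0)
E
```

```text
w23 y+ wall (32) top [32.21 41.91] low [25.12 31.57]
w23 beam y+ wall (10) top [10.19 17.9 ] low [4.02 8.23]
w23 x- wall (-12) top [-19.91 -12.27] low [-12.01  -5.34]
w23 x+ wall (12) top [12.27 19.91] low [ 5.28 12.05]
w23 beam end(52) top [52.03 59.81] low [46.24 52.24]
w24 y+ wall (32) top [32.2  41.93] low [25.05 28.7 ]
w24 beam y+ wall (10) top [10.42 17.96] low [4.01 5.4 ]
w24 x- wall (-12) top [-19.95 -11.87] low [-12.02  -5.04]
w24 x+ wall (12) top [11.94 19.88] low [ 5.48 12.02]
w24 beam end(52) top [51.91 59.92] low [46.19 52.32]
```

```bash
python3 -m handwheel '{"linear":[[-0.0002,-0.0008,0.005],[0,0,0.004],[0,0,0]],"dr":[[0,0,0],[0,0,0],[0,0,0]],"grip":[0,0,0]}' 80;python3 -c "
from h import *
plan([.5907,-.092,.062],4.5,1)"
python3 -m handwheel '{"linear":[[0,0,0.004],[0,0,0.004]],"dr":[[0,0,0],[0,0,0]],"grip":[0,0]}' 80;python3 -m handwheel '{"linear":[[0,0,0.003],[0,0,0.003]],"dr":[[0,0,0],[0,0,0]],"grip":[0,0]}' 80
```

```text
time_s: 48.3
eef_pos: [0.5909, -0.092, 0.071]
tool_rot: [[0.997, 0.077, 0.001], [0.077, -0.997, -0.0], [0.001, 0.0, -1.0]]
wrist_force: [-0.1, 0.3, -1.1]
width: 0.017
yaw 4.4 tilt 0.05 turn 0.1 pos [ 0.5909 -0.092   0.071 ]
linear [[-0.0002, 0.0, 0.009]] dr [0.02, -0.04, -0.08]
time_s: 48.55
eef_pos: [0.5916, -0.0918, 0.0635]
tool_rot: [[0.997, 0.077, 0.002], [0.077, -0.997, -0.0], [0.002, 0.0, -1.0]]
wrist_force: [0.5, 0.7, 0.4]
width: 0.0173
time_s: 48.8
eef_pos: [0.5917, -0.0917, 0.0619]
tool_rot: [[0.997, 0.078, 0.004], [0.078, -0.997, -0.001], [0.003, 0.001, -1.0]]
wrist_force: [-11.7, 2.6, 30.4]
width: 0.0174
```

```bash
python3 -m handwheel '{"linear":[[0,0,-0.001],[0,0,0],[0,0,0],[0,0,-0.03],[0,0,-0.04],[-0.02,0.02,-0.03],[-0.03,0.02,-0.03],[0,0,0]],"dr":[[0,0,0],[0,0,0],[0,0,0],[0,0,0],[0,0,0],[0,0,0],[0,0,0],[0,0,0]],"grip":[30,50,50,60,100,100,100,100]}' 60; 
python3 -c "
from h import *
shot('w25')
a,P=load('w25')
for n in SEAT: home(P,n)"
```

```text
time_s: 49.8
eef_pos: [0.5432, -0.1366, 0.1936]
tool_rot: [[0.997, 0.079, -0.0], [0.079, -0.997, -0.001], [-0.0, 0.001, -1.0]]
wrist_force: [1.4, 0.9, -1.3]
width: 0.0853
49.8 [ 0.5432 -0.1366  0.1936] [ 1.4  0.9 -1.3] 0.08526163298802272
holder plate z [57.9 58.1 58.4 58.6 59. ] foam 58.08 block 72.4 off [0.67 0.39]
square plate z [57.8 58.  58.2 58.3 58.5] foam 58.02 block 72.4 off [ 0.85 -0.02]
bracket plate z [58.  58.2 58.4 58.6 58.8] foam 58.15 block 261.8 off [ 2.19 -0.06]
caliper plate z [57.7 57.9 58.  58.2 58.4] foam 57.96 block 72.2 off [ 0.02 -0.28]
depth_gauge plate z [57.7 57.9 58.1 58.2 58.4] foam 57.93 block 72.4 off [ 1.39 -0.35]
```

View pics/w25.png

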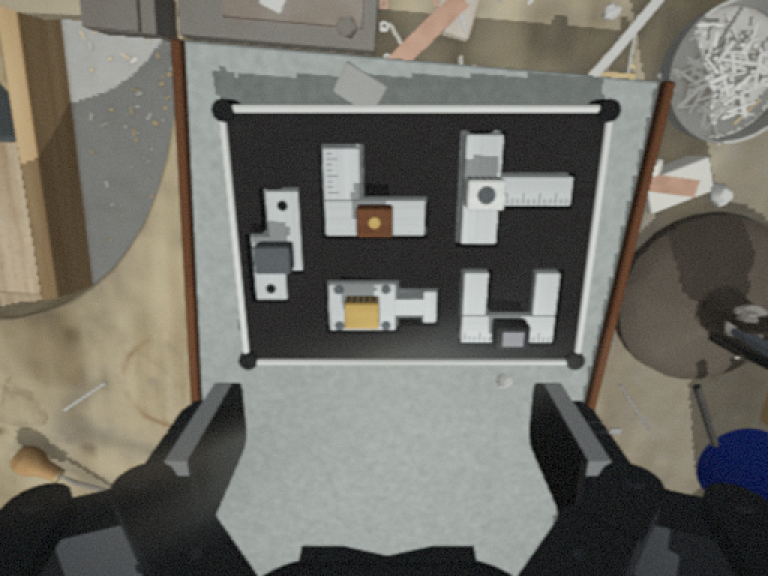

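```bash
python3 - <<'E'
from h import *
p,d=cams.capture("top");a=np.load("pics/top0.npz")
cv2.imwrite("pics/topend.png",cv2.resize(np.hstack([a["p"][120:300,130:440],p[120:300,130:440]]),None,fx=1.25,fy=1.25,interpolation=3)[:,:,::-1])
P=unproj("top",d)*1000;P0=unproj("top",a["d"])*1000
for Q in (P0,P):
    m=(Q[...,2]>60)&(Q[...,2]<70)&(abs(Q[...,0]-623)<32)&(abs(Q[...,1]-170)<32);print(m.sum(),Q[m].mean(0).round(1))
E
```

```text
210 [623.6 166.2  63.4]
198 [624.  167.4  63.3]
```

View pics/topend.png

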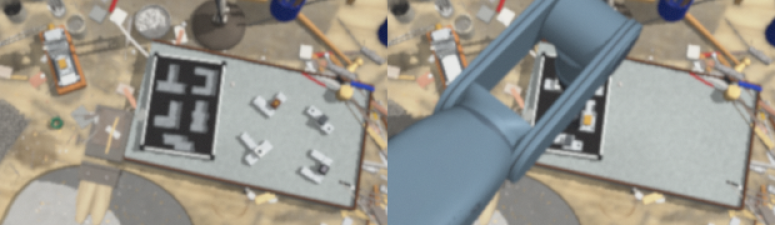

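The top view matches the start: collar forward, board cleared, and oiler and tweezers where they were. The ring is hidden behind the arm in this view. Handing in.

```bash
python3 -c "
from bench import bot
print(bot.sign_off())"
```

```text
the job is handed in; nothing more can be done
None
```

The kit is packed: I pulled the collar back 14 mm, which ejected the tool holder, then let the collar spring back. I drew the holder out and pressed it and all four gauges into their own cutouts, in the order holder, square, bracket, caliper, depth gauge. The job was handed in at about 50 s.

- **Caliper:** it had been knocked about 36 mm aside during the run. I found it again with the wrist camera and picked it up from there.
- **Depth gauge:** I gripped its block along x instead of across y, because gripping across y in the usual orientation would have put the last joint out of range.

**Last checks**
- **Seating:** on the last picture every plate was flush with the foam to about 0.3 mm. Block tops measured 72 mm up as they should, except the bracket's, which was hidden in that view; it read 72.3 mm earlier. Each press stopped on the cutout floor with 25–37 N at the wrist.
- **Sideways offsets:** the bracket reads 1.2 to 2.2 mm off centre in x and the depth gauge about 1 mm. Camera bias of about 1 mm is included. Both lie flush inside their cutouts.
- **Collar:** after release it was back at its starting position to within 0.3 mm on the close wrist view.
- **Bystanders:** oiler and tweezers were unchanged in the last top view. The arm hid the wax ring there; it was last seen in place just after the holder was lifted, and nothing went near it afterwards.

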